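# Set out a soldering place: turn practice boards solder side up and stand up the guide

### The job

Get this soldering place ready for the class: every practice board has to lie flat and entirely on the blue mat with its copper-coloured solder side up, none on top of another; the turning fence with the cork pad is there for turning over those that lie component side up. Also lean the white guide panel in its black stand, foot behind the lip and top against the backrest, printed side towards the robot and yellow band at the top. Leave the spool, tip cleaner, flux jar and screwdriver where they are.

Things in the scene. Friction and masses are not known exactly. Their poses are not given: they have to be found in the camera images.
- board1: practice board 1: stiff slab 80 long (x axis) x 50 wide (y) x 8 mm thick, about 70 g, origin at its centre. z points out of the solder side (copper-coloured, 18 silver dots); the other face is the component side (dark green, black chips, white connector, yellow dot). Starts flat on the bench, either face up, long side roughly along world y. May be absent.
- board2: practice board 2: stiff slab 80 long (x axis) x 50 wide (y) x 8 mm thick, about 70 g, origin at its centre. z points out of the solder side (copper-coloured, 18 silver dots); the other face is the component side (dark green, black chips, white connector, yellow dot). Starts flat on the bench, either face up, long side roughly along world y. May be absent.
- board3: practice board 3: stiff slab 80 long (x axis) x 50 wide (y) x 8 mm thick, about 70 g, origin at its centre. z points out of the solder side (copper-coloured, 18 silver dots); the other face is the component side (dark green, black chips, white connector, yellow dot). Starts flat on the bench, either face up, long side roughly along world y. May be absent.
- board4: practice board 4: stiff slab 80 long (x axis) x 50 wide (y) x 8 mm thick, about 70 g, origin at its centre. z points out of the solder side (copper-coloured, 18 silver dots); the other face is the component side (dark green, black chips, white connector, yellow dot). Starts flat on the bench, either face up, long side roughly along world y. May be absent.
- panel: guide panel: white plate 110 long (x axis) x 60 wide (y) x 8 mm thick, about 80 g, origin at its centre. z points out of the printed side (blue lines, yellow band). The yellow band is at the +x end: the top when it stands. Starts flat on the bench, printed side up, band end away from the robot.
- fence: turning fence: fixed block 120 (x) x 130 (y) x 18 mm high, origin at its underside's centre. Its front face (x = -60 mm, facing world +y) is a wooden fence; behind it, level with its top, a cork pad. Bring a board along +x against the front face, lift its rear end till it stands against the fence, tip it over the top edge onto the pad; held lightly by its sides it turns between the fingers.
- mat: blue silicone work mat, fixed, 220 (its x) x 280 (its y) x 3 mm thick, origin at the centre of its underside
- stand: black panel stand, fixed, origin at its underside's centre, 100 mm wide (y). Base 6 mm thick. Front lip (towards the robot) x = -49 to -41 mm, top 16 mm above bench; backrest x = -2 to +8 mm, top 75 mm above bench. Foot of the panel goes on the base against the lip, top end leans on the backrest, at about 65 deg to the bench.
- spool: solder spool, 52 mm across, 38 mm high, origin at its underside; bystander
- cleaner: copper-coloured tip cleaner pot with brass wool, 68 mm across, 40 mm high, origin at its underside; bystander
- flux: small flux jar, 40 mm across, 70 mm high, origin at its underside; bystander
- driver: screwdriver lying on the bench, about 200 mm long, handle towards its -x; bystander

How it is judged:
By the outcome, as a careful person would: the job done as asked, in the order asked, and still so for the second after the job is handed in, with the robot touching nothing.
Of board1, board2, board3, board4 only 3 to 4 are there at a start; the rules pass over those that are not, and their reading is None.
At some moment in a run one of board1, board2, board3, board4 may be knocked a few centimetres aside while the robot is not near it.
Once in a run the grip may slacken for a moment while it holds something.
It also fails if it takes over 210 s, if anything falls off the work surface, if the arm or the gripper's body presses on something with over 40 N, if the wrist force passes 120 N, or if a joint passes its speed limit or range.

### The arm

A 6-joint arm with a two-finger parallel gripper is mounted at the origin on the work surface. World frame = base frame: x ahead of the robot, y to its left, z up, the work surface at z = 0. Lengths are in m, angles in rad, forces in N, time in s.
With the tool pointing down it reaches from about 0.25 to 0.725 m from the base axis. Payload 4 kg.
Tool frame: the origin (TCP) lies at the very end of the fingers, on their centre line; the grasp point (between the pads) lies 19 mm behind it; z points along the fingers, y is the line along which they close (so a half turn about z gives the same grasp; the last joint's range is limited). The gripper opens to 85 mm and grips with 20 to 120 N. Pads are 22 mm wide; open, the fingers measure 114 mm over their backs; the gripper's body (76 mm by 85 mm) begins 54 mm behind the grasp point. The pads swing forward as they close: fully open they stand 13 mm farther back than shut.
Start: joints at [0, 0.241, 0.005, 1.335, 0, 1.571], TCP at [0.5, -0, 0.206] pointing down, gripper open.
Joint ranges: [-2.72, 2.72], [-1.05, 1.87], [-1.09, 1.28], [-1.99, 2.15], [-1.42, 1.44], [-3.14, 3.14]. Speed limits (rad/s): [2.79, 2.79, 3.14, 3.14, 3.14, 3.14].

### API

Orientations are given as a unit quaternion [x, y, z, w].
In Python, from workcell import bot, vision, workorder gives the robot as it stands.
- The arm moves only by the shell command python3 -m creep 'ROWS' [OPENING]. ROWS is JSON, a list of rows, each a list of 2 entries, a list of its own where there are three numbers: the shift along the tool's x, y, z in mm, then the turn, a rotation vector about the tool's x, y, z in rad. In form: [[[dx, dy, dz], [wx, wy, wz]], ...]. A call has 1 to 12 rows; each row shifts and turns the commanded pose from where the row before left it, along the tool's axes as they then stand; what a row does not reach is not made up. A row lasts 1/8 s, in which the tool goes at most 62.5 mm and 10.7 degrees, less where a joint would pass 70% of its speed; a pose out of reach is approached as far as the arm can. A call is refused whole if a number of a shift passes 62.5 or a number of a turn 0.188, either way. A call with a gripper value outside its range is refused whole. OPENING is the finger opening in mm, from 0 to 85.4, set as the call begins (- or left out, the last holds). The fingers move at their own pace and stop on an object; the grip force is fixed at half the most. Time passes only in rows, so rows that do not move let the fingers close. It gives the time, the measured TCP pose, the force, the opening and the grip force at its end, in the units of the state.
- bot.get_obs(): the state, without advancing time (a new reading comes with each control period).
- vision.camera(name): name is "scene" or "side" or "wrist"; returns a dict with "image" (384x512x3 uint8, blue, green, red), "z_map" (384x512 float32, m along the optical axis (not along the pixel's ray), 0 where there is no reading), "K" (3x3 intrinsics, pixels), "rvec" (rotation vector, rad) and "tvec" (3), from world to camera coordinates, as OpenCV has them; the wrist camera has in their place "tool_from_camera" (4x4, takes a point from camera to tool coordinates, whose origin is the TCP and whose axes are the flange's). Camera axes: x right, y down, z forward; pixel columns grow to the right and rows downward; lengths in m; the calibration is good to about 2 mm. A picture is of the moment at which its call begins: read the wrist's pose just before it.
- workorder.job_done(): hands the job in; it is judged then, once.
Trained networks look in a picture, given as the dict that the camera call returned (one of the last four; its "shot" number tells which), for a name from the list of things; names that differ only in an ending like _2 or _b are one class to them, and where a whole thing is asked for, a point or a joint stands for the part that bears it (a point fixed in the world has none). Each returns a list of dicts, best first, with "score" (0 to 1); they miss things now and then, are a little off and sometimes report something else, mostly with a low value. They report only what shows in the picture. A call takes as long as a camera call.
- vision.spot_in(picture, query): "position" ([column, row] in pixels, amid what is visible of it).
- vision.place_of(picture, query): "position" ([column, row] in pixels: a listed point, or the origin of a listed thing).
The state is a dict: "clock": time; "joint_pos": joint angles; "joint_vel": joint speeds; "tau": joint torques, N m; "eef_pos": TCP position; "tool_rot": TCP orientation; "ft_force": force on the tool from outside, world axes, zero at the start; "ft_torque": the same for the moment, N m; "grip_width": finger opening in m; "grasp_force": force on a finger pad.
Only numpy, scipy, OpenCV 4.12 (cv2) and the standard library are available. Lean on these libraries where they do the work, as an engineer would, in place of code of your own. Each camera call takes 0.05 s, during which the arm holds its last target. There are 200 camera calls.

## Working session

There is one attempt and no reset: what is moved stays moved. The work goes in short steps, Python scripts to look and compute and a shell command to move; the robot and the scene stay as the last step left them, time stands still between calls to the robot, and variables do not carry over. Pictures are saved under pics/ and viewed, at most 14 in all, crops included, and the job is handed in when it is done.

```bash
ls; mkdir -p pics; cat > h.py <<'E'
from workcell import bot, vision, workorder
import numpy as np, cv2
from scipy.spatial.transform import Rotation as R
def world_pts(p):
    """HxWx3 world points"""
    z=p["z_map"];K=p["K"];h,w=z.shape
    u,v=np.meshgrid(np.arange(w),np.arange(h))
    c=np.stack([(u-K[0,2])/K[0,0]*z,(v-K[1,2])/K[1,1]*z,z],-1)
    if "rvec" in p:
        Rm=cv2.Rodrigues(np.array(p["rvec"],float))[0];return (c-np.array(p["tvec"]).ravel())@Rm
    T=np.array(p["tool_from_camera"]);o=p["obs"]
    t=c@T[:3,:3].T+T[:3,3]
    return t@R.from_quat(o["tool_rot"]).as_matrix().T+np.array(o["eef_pos"])
def shot(name,save=None):
    o=bot.get_obs();p=vision.camera(name);p["obs"]=o
    if save: cv2.imwrite("pics/"+save+".png",p["image"])
    return p
E
python3 - <<'E'
from h import *
for n in ["scene","side"]:
    p=shot(n,n+"0");W=world_pts(p)
    for q in ["board1","panel","fence","mat","stand","spool","cleaner","flux","driver"]:
        for d in vision.spot_in(p,q)[:5]:
            if d["score"]<.3: continue
            c,r=map(int,d["position"]); print(n,q,round(d["score"],2),c,r,W[r,c].round(3))
o=bot.get_obs();print(o)
E
```

```text
pics
scene board1 0.93 355 218 [0.451 0.218 0.009]
scene board1 0.87 329 246 [0.57  0.221 0.008]
scene board1 0.71 410 242 [0.438 0.347 0.008]
scene board1 0.58 398 278 [0.553 0.369 0.01 ]
scene panel 0.77 205 204 [ 0.653 -0.081  0.007]
scene fence 0.67 398 278 [0.553 0.369 0.01 ]
scene mat 0.71 199 147 [ 0.477 -0.297  0.002]
scene stand 0.59 247 239 [0.685 0.086 0.024]
scene spool 0.58 123 194 [ 0.783 -0.225  0.036]
scene cleaner 0.92 127 168 [ 0.71  -0.319  0.031]
scene flux 0.66 276 284 [0.76 0.22 0.06]
scene flux 0.6 128 167 [ 0.706 -0.321  0.031]
scene driver 0.84 349 312 [0.697 0.337 0.023]
side board1 0.78 285 248 [0.454 0.218 0.012]
side board1 0.75 243 243 [0.561 0.226 0.012]
side board1 0.63 281 282 [0.435 0.349 0.011]
side board1 0.56 231 280 [0.546 0.374 0.011]
side board1 0.33 218 159 [ 0.781 -0.217  0.026]
side panel 0.69 243 185 [ 0.651 -0.079  0.013]
side fence 0.72 282 203 [0.506 0.012 0.022]
side mat 0.72 309 168 [ 0.474 -0.281  0.005]
side spool 0.52 222 155 [ 0.769 -0.225  0.039]
side cleaner 0.78 251 149 [ 0.691 -0.315  0.034]
side flux 0.85 177 225 [0.738 0.233 0.039]
side driver 0.59 178 258 [0.687 0.347 0.025]
{'clock': 1.0, 'joint_pos': array([ 1.86768411e-05,  2.40603874e-01,  5.04236167e-03,  1.33522340e+00,
       -1.88627649e-05,  1.57076463e+00]), 'joint_vel': array([-0.0005048 ,  0.00235019,  0.00048051, -0.00042578,  0.000117  ,
       -0.00024707]), 'tau': array([-1.61176041e-05, -3.72213900e+01,  2.52697259e+01,  1.15115443e-03,
       -9.19285367e-05, -2.63883507e-06]), 'eef_pos': array([5.00010938e-01, 3.14409288e-06, 2.06420728e-01]), 'tool_rot': array([ 7.07088973e-01,  7.07124589e-01, -2.63165097e-06,  1.07063905e-05]), 'ft_force': array([ 0.17083461,  0.25895265, -0.05781387]), 'ft_torque': array([-0.00929842,  0.00320354,  0.07827965]), 'grasp_force': 0.0, 'grip_width': 0.08575983667610669}
```

View pics/scene0.png

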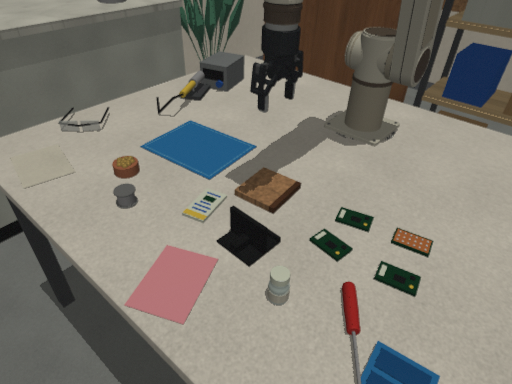

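View pics/side0.png

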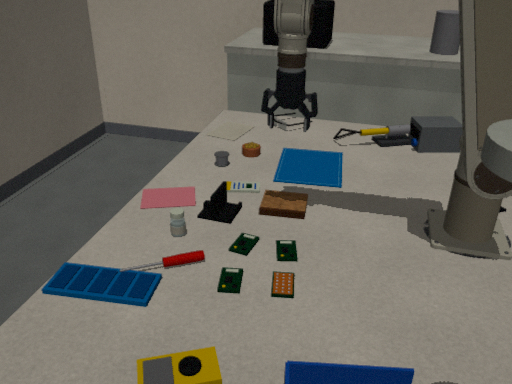

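Both views show four boards. Three lie component side up, near (0.45,0.22), (0.56,0.22) and (0.55,0.37); the one at (0.44,0.35) is solder side up. The mat is on the right, the fence in the middle, the panel at (0.65,-0.08), and the stand at (0.69,0.09). Next I'll take a closer wrist view.

```bash
python3 -m creep '[[[40,0,-25],[0,0,0]],[[45,0,-25],[0,0,0]],[[45,0,-25],[0,0,0]],[[45,0,-25],[0,0,0]],[[45,0,-25],[0,0,0]],[[30,0,0],[0,0,0]],[[0,0,0],[0,0,0]],[[0,0,0],[0,0,0]]]'
cat >> h.py <<'E'
def rects(W,img,lo=.004,hi=.014,amin=.0015,amax=.009):
    """top-down raster of points in height band -> rectangles (cx,cy,long,wide,angle of long side from world y), mean colour"""
    m=(W[...,2]>lo)&(W[...,2]<hi)&np.isfinite(W).all(-1)&(W[...,0]>.2)&(W[...,0]<.95)&(abs(W[...,1])<.6)
    s=.001;G=np.zeros((800,1300),np.uint8)
    P=W[m];G[((P[:,0]-.2)/s).astype(int).clip(0,799),((P[:,1]+.6)/s).astype(int).clip(0,1299)]=255
    G=cv2.morphologyEx(G,cv2.MORPH_CLOSE,np.ones((7,7)));out=[]
    for c in cv2.findContours(G,cv2.RETR_EXTERNAL,cv2.CHAIN_APPROX_NONE)[0]:
        if not amin<cv2.contourArea(c)*s*s<amax: continue
        (y,x),(w,h),a=cv2.minAreaRect(c)
        if w<h: w,h,a=h,w,a-90
        a=(a+90)%180-90
        k=np.zeros_like(G);cv2.drawContours(k,[c],-1,255,-1)
        sel=k[((W[...,0]-.2)/s).clip(0,799).astype(int),((W[...,1]+.6)/s).clip(0,1299).astype(int)]>0
        out.append(((.2+x*s),(-.6+y*s),w*s,h*s,a,img[sel&m].mean(0).round()))
    return out
E
python3 - <<'E'
from h import *
for n in ["scene","side","wrist"]:
    p=shot(n,n+"1");W=world_pts(p)
    print(n)
    for r in rects(W,p["image"]): print(np.round(r[:5],3),r[5])
    if n!="wrist":
        b=p["image"].astype(int);m=(b[...,0]>120)&(b[...,2]<60)&(W[...,2]<.01)&(W[...,1]<-.05)&(W[...,0]<.7)&(W[...,0]>.2)
        print("mat",cv2.boxPoints(cv2.minAreaRect((W[m][:,:2]*1000).astype(np.float32))).round(), np.median(W[m][:,2]))
        for q,(x0,x1,y0,y1,z0) in dict(fence=(.4,.62,-.1,.12,.014),stand=(.6,.78,0.02,.16,.02)).items():
            m=(W[...,0]>x0)&(W[...,0]<x1)&(W[...,1]>y0)&(W[...,1]<y1)&(W[...,2]>z0)&(W[...,2]<.09)
            print(q,cv2.boxPoints(cv2.minAreaRect((W[m][:,:2]*1000).astype(np.float32))).round())
E
```

```text
clock: 2.0
eef_pos: [0.4998, 0.2495, 0.331]
tool_rot: [0.707, 0.707, -0.001, 0.0]
ft_force: [-0.1, 0.2, -0.4]
grip_width: 0.0855
grasp_force: 0.0
scene
[  0.722   0.433   0.132   0.07  -41.455] [108.  73.  31.]
[0.672 0.078 0.101 0.1   2.291] [23. 23. 23.]
[ 6.5200e-01 -8.2000e-02  1.1400e-01  6.1000e-02  7.6139e+01] [121. 143. 141.]
[0.559 0.218 0.081 0.052 8.584] [33. 48. 30.]
[ 0.549  0.366  0.08   0.055 -9.866] [38. 54. 34.]
[  0.45    0.216   0.08    0.054 -12.529] [32. 45. 29.]
[ 0.429  0.348  0.08   0.054 -9.728] [ 55.  83. 118.]
mat [[ 345.  -89.]
 [ 373. -452.]
 [ 704. -427.]
 [ 676.  -63.]] 0.0020216518719985864
fence [[429.  50.]
 [438. -71.]
 [574. -60.]
 [565.  61.]]
stand [[667.  27.]
 [719.  25.]
 [723. 127.]
 [671. 129.]]
side
[8.4900e-01 4.6000e-02 1.6500e-01 1.3000e-01 6.5225e+01] [ 98.  93. 159.]
[ 0.807  0.492  0.261  0.099 66.584] [95. 61.  9.]
[ 0.684  0.09   0.109  0.106 -8.403] [16. 16. 16.]
[ 6.5200e-01 -8.0000e-02  1.0400e-01  7.3000e-02  7.3202e+01] [103. 122. 118.]
[ 0.562  0.218  0.087  0.058 12.995] [23. 38. 21.]
[ 0.548  0.367  0.089  0.061 -6.953] [27. 44. 25.]
[  0.452   0.219   0.092   0.058 -10.305] [20. 35. 18.]
[  0.43    0.352   0.095   0.061 -11.07 ] [ 33.  68. 104.]
[ 0.466 -0.219  0.221  0.122 82.786] [117.  74.   5.]
mat [[ 361. -175.]
 [ 384. -450.]
 [ 595. -432.]
 [ 572. -157.]] 0.005373902889536437
fence [[ 435.   54.]
 [ 449. -105.]
 [ 602.  -92.]
 [ 588.   68.]]
stand [[600. 106.]
 [672.  24.]
 [732.  76.]
 [659. 158.]]
wrist
[ 7.72e-01  4.17e-01  1.45e-01  4.60e-02 -9.00e+01] [118.  69.   4.]
[0.672 0.079 0.101 0.101 2.827] [12. 12. 12.]
[ 6.4900e-01 -8.2000e-02  1.0200e-01  6.2000e-02  7.5379e+01] [128. 141. 135.]
[0.559 0.219 0.081 0.051 8.366] [27. 45. 23.]
[  0.548   0.368   0.081   0.051 -10.62 ] [48. 68. 41.]
[  0.45    0.217   0.081   0.051 -14.421] [23. 40. 20.]
[ 0.43   0.349  0.081  0.051 -9.866] [ 51.  98. 152.]
```

View pics/wrist1.png

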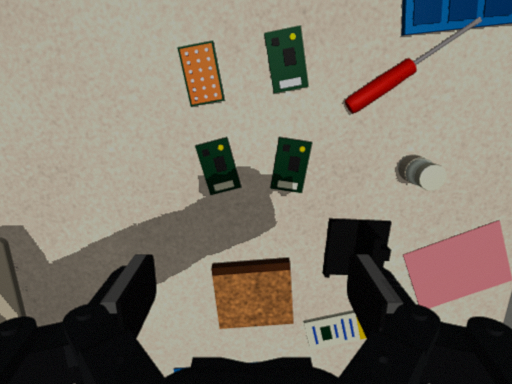

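```bash
cat >> h.py <<'E'
def rot(yaw,tilt=0,pitch=0):
    """tool with x along d=(sin yaw,cos yaw) (deg, from +y towards +x), z down, then tilted by tilt about tool y (+: points along d)"""
    a=np.radians(yaw);d=np.array([np.sin(a),np.cos(a),0]);z=np.array([0,0,-1.]);y=np.cross(z,d)
    return R.from_matrix(np.stack([d,y,z],1))*R.from_euler('Y',tilt,degrees=True)
def plan(*targets,start=None):
    """targets: (pos_mm, Rot, n rows); prints rounded rows, chained from present measured pose"""
    if start is None:
        o=bot.get_obs();p=np.array(o["eef_pos"])*1000;q=R.from_quat(o["tool_rot"])
    else: p,q=start
    for pos,Q,n in targets:
        p0,q0=p.copy(),q;w=(q0.inv()*Q).as_rotvec();pos=np.array(pos,float)
        wr=np.round(w/n,3);rows=[]
        for i in range(n):
            s=np.round(q.inv().apply(p0+(pos-p0)*(i+1)/n-p),0 if n>1 else 1)
            if i==n-1: s=np.round(q.inv().apply(pos-p),1)
            p=p+q.apply(s);q=q*R.from_rotvec(wr);rows.append([s.tolist(),wr.tolist()])
        print(str(rows).replace(" ","").replace(".0,",",").replace(".0]","]"))
    return p,q
E
python3 - <<'E'
from h import *
Q0=rot(-14.4);Q=rot(-14.4,40)
plan(([463.6,164,150],Q,5),([463.6,164,51],Q,2),([454,201.5,5],Q,3))
E
```

```text
[[[-17,-7,36],[0.018,0.139,-0.049]],[[-21,-8,34],[0.018,0.139,-0.049]],[[-26,-8,31],[0.018,0.139,-0.049]],[[-29,-9,27],[0.018,0.139,-0.049]],[[-32.3,-10,22.4],[0.018,0.139,-0.049]]]
[[[-32,0,38],[-0.001,-0,0.001]],[[-31.7,0.1,37.8],[-0.001,-0,0.001]]]
[[[0,0,20],[-0,-0,-0]],[[0,0,20],[-0,-0,-0]],[[0.1,0.1,20.1],[-0,-0,-0]]]
```

```bash
python3 -m creep '[[[-17,-7,36],[0.018,0.139,-0.049]],[[-21,-8,34],[0.018,0.139,-0.049]],[[-26,-8,31],[0.018,0.139,-0.049]],[[-29,-9,27],[0.018,0.139,-0.049]],[[-32,-10,22],[0.018,0.139,-0.049]],[[0,0,0],[0,0,0]],[[0,0,0],[0,0,0]]]'
python3 - <<'E'
from h import *
Q=rot(-14.4,40)
plan(([463.6,164,51],Q,2),([454,201.5,5],Q,3))
o=bot.get_obs();print(o["joint_pos"].round(2))
E
```

```text
clock: 3.02
eef_pos: [0.4645, 0.1647, 0.1511]
tool_rot: [0.575, 0.743, 0.209, -0.271]
ft_force: [-0.9, 0.2, -0.2]
grip_width: 0.0852
grasp_force: 0.0
[[[-32,-1,38],[-0.001,-0,0.001]],[[-32.7,-0.1,38.4],[-0.001,-0,0.001]]]
[[[0,-0,20],[0,-0,0]],[[0,-0,20],[0,-0,0]],[[0,-0,20.1],[0,-0,0]]]
[-0.08  0.42 -0.1   1.31  0.65  1.15]
```

```bash
python3 -m creep '[[[-32,-1,38],[0,0,0]],[[-33,0,38],[0,0,0]],[[0,0,15],[0,0,0]],[[0,0,15],[0,0,0]],[[0,0,15],[0,0,0]],[[0,0,15],[0,0,0]],[[0,0,0],[0,0,0]],[[0,0,0],[0,0,0]]]' && python3 -m creep '[[[0,0,0],[0,0,0]],[[0,0,0],[0,0,0]],[[0,0,0],[0,0,0]],[[0,0,0],[0,0,0]],[[0,0,0],[0,0,0]],[[0,0,0],[0,0,0]]]' 40
python3 -c "
from h import *
shot('wrist','g1')"
```

```text
clock: 4.03
eef_pos: [0.4547, 0.2021, 0.0064]
tool_rot: [0.573, 0.745, 0.21, -0.27]
ft_force: [-0.2, -0.1, -0.1]
grip_width: 0.0857
grasp_force: 0.0
clock: 4.78
eef_pos: [0.4531, 0.2014, 0.0044]
tool_rot: [0.574, 0.744, 0.209, -0.271]
ft_force: [0.2, 0.1, 0.8]
grip_width: 0.0403
grasp_force: 0.0
```

View pics/g1.png

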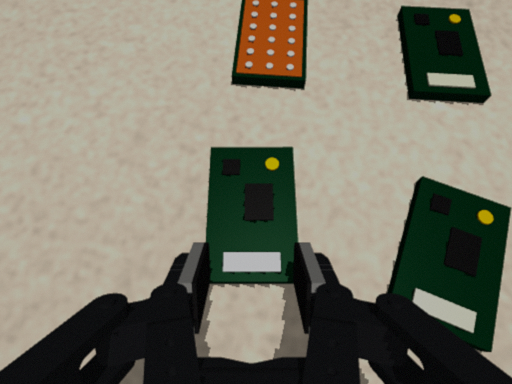

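The fingers closed above the board's rear edge, at about pixel (250,265). The pads sit too high, so I'll reopen, go lower and a bit forward, and regrip.

```bash
python3 -m creep '[[[0,0,-10],[0,0,0]],[[0,0,0],[0,0,0]],[[0,0,0],[0,0,0]],[[0,0,0],[0,0,0]],[[-1,0,19],[0,0,0]],[[0,0,0],[0,0,0]],[[0,0,0],[0,0,0]]]' 75 && python3 -m creep '[[[0,0,0],[0,0,0]],[[0,0,0],[0,0,0]],[[0,0,0],[0,0,0]],[[0,0,0],[0,0,0]],[[0,0,0],[0,0,0]],[[0,0,0],[0,0,0]]]' 40
```

```text
clock: 5.7
eef_pos: [0.4518, 0.2063, -0.0029]
tool_rot: [0.574, 0.744, 0.209, -0.271]
ft_force: [-0.6, -0.4, -0.6]
grip_width: 0.0749
grasp_force: 0.0
clock: 6.45
eef_pos: [0.4518, 0.2063, -0.003]
tool_rot: [0.574, 0.744, 0.209, -0.271]
ft_force: [0.1, -0.2, -0.0]
grip_width: 0.0402
grasp_force: 0.0
```

```bash
python3 -c "
from h import *
p=shot('wrist');cv2.imwrite('pics/g2.png',cv2.resize(p['image'][130:384,120:390],None,fx=2,fy=2))
W=world_pts(p)
for r in rects(W,p['image']): print(np.round(r[:5],3),r[5])
T=np.array(p['tool_from_camera']);print(T.round(3))
# finger depth points in tool coords
z=p['z_map'];K=p['K'];v,u=np.mgrid[0:384,0:512]
c=np.stack([(u-K[0,2])/K[0,0]*z,(v-K[1,2])/K[1,1]*z,z],-1)@T[:3,:3].T+T[:3,3]
m=(abs(c[...,1])<.05)&(c[...,2]<.03)&(abs(c[...,0])<.02)&(c[...,2]>-.08)
f=c[m];print(len(f))
for s in (-1,1):
    g=f[(f[:,1]*s>.005)&(abs(f[:,1])<.04)];g=g[np.argsort(-g[:,2])][:400:40];print((g*1000).round(1))
"
```

```text
[0.559 0.218 0.082 0.052 8.653] [28. 46. 23.]
[  0.548   0.367   0.083   0.052 -10.886] [25. 41. 22.]
[  0.449   0.216   0.081   0.051 -14.931] [41. 60. 33.]
[ 0.43   0.344  0.075  0.051 -9.926] [ 29.  71. 128.]
[[ 0.001 -0.954 -0.298  0.077]
 [ 1.     0.002 -0.    -0.   ]
 [ 0.001 -0.298  0.954 -0.168]
 [ 0.     0.     0.     1.   ]]
21393
[[ 18.7 -37.7  12.9]
 [ 19.2 -35.1  11.2]
 [ 18.3 -31.6  10.3]
 [ 17.3 -28.1   9.7]
 [ 16.4 -30.3   9. ]
 [ 14.2 -29.8   8.4]
 [ 15.6 -27.4   7.9]
 [ 15.2 -35.2   7.3]
 [ 14.3 -27.8   6.4]
 [ 14.5 -28.3   5.9]]
[[19.5 31.2 12.6]
 [19.4 26.5 11.1]
 [18.5 39.4 10.2]
 [16.9 29.8  9.6]
 [17.1 35.9  8.9]
 [16.2 33.   8.2]
 [15.8 27.8  7.5]
 [14.9 34.5  6.9]
 [14.5 37.8  6.3]
 [14.6 32.7  5.8]]
```

View pics/g2.png

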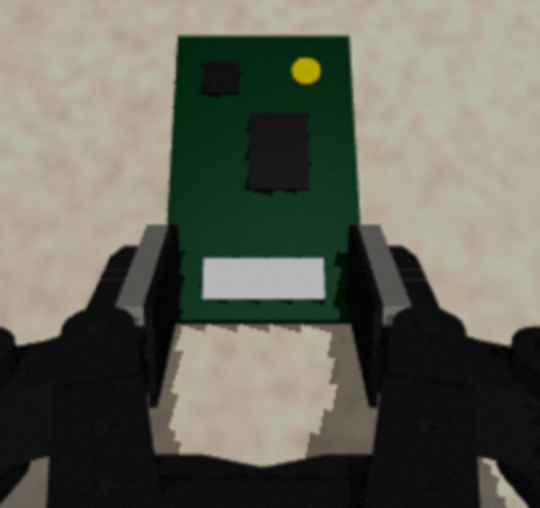

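The fingers are still above the board top, since the pads look about 40 mm apart. I'll measure where the finger tips are in the depth map.

```bash
python3 -c "
from h import *
p=shot('wrist');W=world_pts(p);o=p['obs'];q=R.from_quat(o['tool_rot'])
for c,r in [(197,246),(203,246),(206,250),(200,265),(188,280),(184,284),(198,290),(200,300),(200,325),(297,246),(310,265),(320,280)]:
    w=W[r,c];print(c,r,(w*1000).round(1),(q.inv().apply(w-o['eef_pos'])*1000).round(1))
"
```

```text
197 246 [431.9 187.1  31.6] [ 11.9 -24.1 -35.2]
203 246 [434.8 187.5  33.1] [ 12.6 -21.3 -36.6]
206 250 [436.4 186.3  32.2] [ 10.9 -20.  -37. ]
200 265 [438.1 177.8  43.2] [ 11.3 -20.5 -50.9]
188 280 [437.5 170.2  52.8] [ 11.9 -23.1 -62.9]
184 284 [436.7 168.4  53.7] [ 11.4 -24.2 -64.6]
198 290 [441.  168.2  46.8] [  6.  -20.1 -60.1]
200 300 [442.1 165.2  42.1] [  0.5 -19.9 -58.6]
200 325 [444.4 156.6  38.8] [ -8.5 -19.8 -61.7]
297 246 [474.7 198.6  30.7] [ 11.6  20.2 -34.4]
310 265 [480.3 188.8  43.9] [ 11.7  23.1 -51.5]
320 280 [483.6 182.2  53.5] [ 12.4  24.6 -63.5]
```

The depth map puts the finger ends about 35 mm short of the TCP at this opening. I'll advance 22 mm along the tool.

```bash
python3 -m creep '[[[0,0,0],[0,0,0]],[[0,0,0],[0,0,0]],[[0,0,0],[0,0,0]],[[0,0,0],[0,0,0]],[[0,0,8],[0,0,0]],[[0,0,7],[0,0,0]],[[0,0,7],[0,0,0]],[[0,0,0],[0,0,0]],[[0,0,0],[0,0,0]]]' 75 && python3 -m creep '[[[0,0,0],[0,0,0]],[[0,0,0],[0,0,0]],[[0,0,0],[0,0,0]],[[0,0,0],[0,0,0]],[[0,0,0],[0,0,0]],[[0,0,0],[0,0,0]]]' 40
```

```text
clock: 7.68
eef_pos: [0.4481, 0.22, -0.02]
tool_rot: [0.574, 0.744, 0.209, -0.271]
ft_force: [-0.0, 0.2, -0.6]
grip_width: 0.0748
grasp_force: 0.0
clock: 8.43
eef_pos: [0.4505, 0.2207, -0.0161]
tool_rot: [0.574, 0.743, 0.212, -0.271]
ft_force: [-1.5, -4.2, 18.9]
grip_width: 0.0479
grasp_force: 65.9
```

```bash
cat >> h.py <<'E'
def flip_target(board,yawb,slot,yaw,theta=105,alpha=40,clear=3,o=None):
    """board centre mm (x,y), its yaw; returns tool pos & rot putting the +d end edge at slot-40d, turned by theta"""
    o=o or bot.get_obs();q=R.from_quat(o["tool_rot"]);p=np.array(o["eef_pos"])*1000
    Qb=rot(yawb);rel_p=q.inv().apply(np.array([*board,4.])-p);rel_q=q.inv()*Qb
    Qf=rot(yaw,-theta);a=np.radians(yaw);d=np.array([np.sin(a),np.cos(a),0]);t=np.radians(theta)
    c=np.array([*slot,3+1+clear])-40*d+40*(-np.cos(t)*d+np.sin(t)*np.array([0,0,1]))
    Q=Qf*rel_q.inv();return c-Q.apply(rel_p),Q
E
python3 - <<'E'
from h import *
P,Q=flip_target((449.5,216.5),-14.7,(432,-375),-5)
print(P.round(1),Q.as_quat().round(3))
q=R.from_quat(bot.get_obs()["tool_rot"])
p0=bot.get_obs()["eef_pos"]*1000
S=plan((p0+[0,-20,90],q,4),([460,-150,190],Q,10),(P+[0,0,60],Q,6),(P,Q,3))
E
```

```text
[ 438.4 -424.6   47.1] [ 0.57   0.624 -0.36   0.396]
[[[11,-1,-20],[0,0,0]],[[11,-1,-21],[0,0,0]],[[11,-1,-20],[0,0,0]],[[10.4,-1.6,-20.2],[0,0,0]]]
[[[-19,-8,-31],[0.004,-0.183,0.018]],[[-24,-7,-27],[0.004,-0.183,0.018]],[[-28,-8,-22],[0.004,-0.183,0.018]],[[-33,-6,-17],[0.004,-0.183,0.018]],[[-35,-6,-10],[0.004,-0.183,0.018]],[[-36,-6,-4],[0.004,-0.183,0.018]],[[-37,-5,3],[0.004,-0.183,0.018]],[[-35,-4,9],[0.004,-0.183,0.018]],[[-33,-3,16],[0.004,-0.183,0.018]],[[-30,-3.4,21.7],[0.004,-0.183,0.018]]]
[[[-7,-8,47],[0,0,-0]],[[-7,-8,47],[0,0,-0]],[[-6,-8,46],[0,0,-0]],[[-7,-8,47],[0,0,-0]],[[-7,-7,47],[0,0,-0]],[[-6.9,-8.3,46.9],[0,0,-0]]]
[[[18,-0,9],[0,0,-0]],[[18,-0,8],[0,0,-0]],[[18.3,-0.1,8.5],[0,0,-0]]]
```

```bash
python3 -m creep '[[[11,-1,-20],[0,0,0]],[[11,-1,-21],[0,0,0]],[[11,-1,-20],[0,0,0]],[[10,-2,-20],[0,0,0]],[[0,0,0],[0,0,0]]]' && python3 -m creep '[[[-19,-8,-31],[0.004,-0.183,0.018]],[[-24,-7,-27],[0.004,-0.183,0.018]],[[-28,-8,-22],[0.004,-0.183,0.018]],[[-33,-6,-17],[0.004,-0.183,0.018]],[[-35,-6,-10],[0.004,-0.183,0.018]],[[-36,-6,-4],[0.004,-0.183,0.018]],[[-37,-5,3],[0.004,-0.183,0.018]],[[-35,-4,9],[0.004,-0.183,0.018]],[[-33,-3,16],[0.004,-0.183,0.018]],[[-30,-3,22],[0.004,-0.183,0.018]],[[0,0,0],[0,0,0]],[[0,0,0],[0,0,0]]]'
python3 - <<'E'
from h import *
o=bot.get_obs();print(o["joint_pos"].round(2))
Q=R.from_quat([ 0.57 ,  0.624 ,-0.36  , 0.396]);P=np.array([438.4,-424.6,47.1])
plan((P+[0,0,60],Q,6),(P,Q,3))
shot("side","a1")
p=shot("wrist");cv2.imwrite("pics/a2.png",np.hstack([p["image"],cv2.imread("pics/a1.png")])[:, :][::1, ::1] if 0 else cv2.resize(np.vstack([p["image"],cv2.imread("pics/a1.png")]),(400,600)))
E
```

```text
clock: 9.05
eef_pos: [0.4498, 0.1998, 0.0711]
tool_rot: [0.574, 0.744, 0.21, -0.27]
ft_force: [0.5, 0.0, -0.7]
grip_width: 0.0477
grasp_force: 61.7
clock: 10.55
eef_pos: [0.4598, -0.1495, 0.1869]
tool_rot: [0.567, 0.625, -0.361, 0.397]
ft_force: [0.3, -0.6, -0.1]
grip_width: 0.0476
grasp_force: 62.0
[ 0.33  0.45 -0.32  1.25 -1.08  2.08]
[[[-7,-8,47],[0,0.001,0.001]],[[-7,-8,46],[0,0.001,0.001]],[[-8,-8,47],[0,0.001,0.001]],[[-7,-8,47],[0,0.001,0.001]],[[-7,-8,46],[0,0.001,0.001]],[[-7.7,-7.4,46.9],[0,0.001,0.001]]]
[[[18,-0,9],[0.001,-0.001,-0.001]],[[18,-0,8],[0.001,-0.001,-0.001]],[[18.2,-0.2,8.7],[0.001,-0.001,-0.001]]]
```

View pics/a2.png

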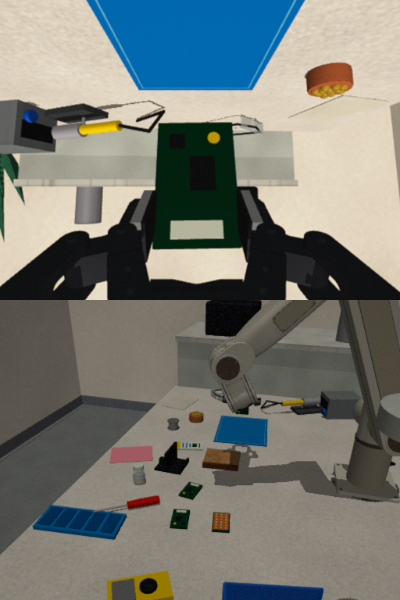

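The board is held rigidly and turned past vertical, component side toward the gripper. I'll bring it down on the mat.

```bash
python3 -m creep '[[[-7,-8,47],[0,0,0]],[[-7,-8,46],[0,0,0]],[[-8,-8,47],[0,0,0]],[[-7,-8,47],[0,0,0]],[[-7,-8,46],[0,0,0]],[[-8,-7,47],[0,0,0]],[[0,0,0],[0,0,0]]]' && python3 -m creep '[[[18,0,9],[0,0,0]],[[18,0,8],[0,0,0]],[[14,0,7],[0,0,0]],[[0,0,0],[0,0,0]],[[0,0,0],[0,0,0]]]'
python3 - <<'E'
from h import *
p=shot("wrist");W=world_pts(p);o=p["obs"];print(o["joint_pos"].round(2))
g=p["image"].astype(int);m=(g[...,1]>g[...,0]+3)&(g[...,1]>g[...,2]+5)&(W[...,1]>-.5)
P=W[m];P=P[(P[:,2]>0)&(P[:,2]<.12)]
print(len(P),np.percentile(P,[1,99],axis=0).round(3))
c=P.mean(0);n=np.linalg.svd(P-c,full_matrices=False)[2][2];print("normal",n.round(3))
b=g;m=(b[...,0]>100)&(b[...,2]<70)&(W[...,2]<.012)
print(cv2.boxPoints(cv2.minAreaRect((W[m][:,:2]*1000).astype(np.float32))).round(),np.median(W[m][:,2]))
E
```

```text
clock: 11.52
eef_pos: [0.4387, -0.4198, 0.1111]
tool_rot: [0.569, 0.623, -0.361, 0.397]
ft_force: [-0.4, 0.5, -0.2]
grip_width: 0.0478
grasp_force: 62.3
clock: 12.15
eef_pos: [0.4412, -0.4175, 0.0561]
tool_rot: [0.567, 0.624, -0.361, 0.398]
ft_force: [0.2, -0.5, -0.8]
grip_width: 0.048
grasp_force: 62.4
[-0.29  0.58 -0.76 -0.45 -1.    0.81]
13139 [[ 0.414 -0.404  0.016]
 [ 0.463 -0.381  0.092]]
normal [ 0.09  -0.943  0.321]
[[ 359. -309.]
 [ 379. -469.]
 [ 598. -441.]
 [ 578. -281.]] 0.003439515450980396
```

```bash
python3 -m creep '[[[6,0,3],[0,0,0]],[[5,0,2],[0,0,0]],[[0,0,0],[0,0,0]],[[0,0,0],[0,0,0]]]' && python3 -m creep '[[[0,0,0],[0,0,0]],[[0,0,0],[0,0,0]],[[0,0,0],[0,0,0]],[[0,0,0],[0,0,0]],[[0,0,-15],[0,0,0]],[[0,0,-30],[0,0,0]],[[0,0,-40],[0,0,0]],[[-30,0,-30],[0,0.15,0]],[[-30,0,-30],[0,0.15,0]],[[0,0,0],[0,0,0]]]' 80
python3 - <<'E'
from h import *
p=shot("wrist");W=world_pts(p)
p2=shot("side");cv2.imwrite("pics/b2.png",cv2.resize(np.vstack([p["image"],p2["image"]]),(400,600)))
for r in rects(W,p["image"]): print(np.round(r[:5],3),r[5])
for r in rects(world_pts(p2),p2["image"]): print(np.round(r[:5],3),r[5])
E
```

```text
clock: 12.7
eef_pos: [0.4404, -0.4183, 0.0448]
tool_rot: [0.568, 0.623, -0.362, 0.399]
ft_force: [-1.4, 2.6, 7.8]
grip_width: 0.0477
grasp_force: 62.8
clock: 13.95
eef_pos: [0.4375, -0.3232, 0.1524]
tool_rot: [0.609, 0.668, -0.284, 0.32]
ft_force: [0.6, -0.7, 0.0]
grip_width: 0.0802
grasp_force: 0.0
[ 0.88   0.062  0.133  0.071 -9.324] [ 95.  90. 154.]
[ 0.819  0.471  0.251  0.106 79.809] [92. 60. 12.]
[  0.681   0.088   0.112   0.111 -15.446] [15. 15. 16.]
[ 6.5000e-01 -8.2000e-02  1.1500e-01  6.9000e-02  8.0159e+01] [101. 119. 115.]
[ 0.563  0.222  0.093  0.063 12.995] [27. 43. 25.]
[ 0.549  0.377  0.104  0.056 -6.203] [27. 43. 25.]
[ 0.429  0.35   0.087  0.055 -6.71 ] [ 31.  65. 100.]
[ 0.475 -0.221  0.206  0.127 83.313] [105.  66.   5.]
```

View pics/b2.png

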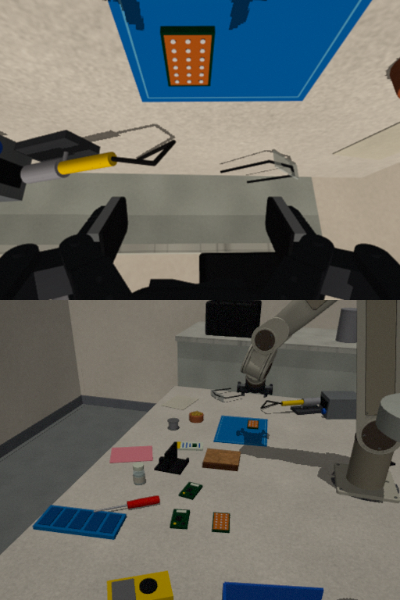

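The board lies flat on the mat, solder side up, near its far edge; in the wrist view it is at (187,57) of the stacked picture. Next is the board at (0.559,0.218).

```bash
python3 - <<'E'
from h import *
Q=rot(8.5,40)
plan(([552.9,177.6,180],Q,12),([552.9,177.6,37],Q,3),([559.6,222,-17],Q,4))
E
```

```text
[[[24,14,-33],[0.002,0.131,0.023]],[[28,13,-30],[0.002,0.131,0.023]],[[32,13,-25],[0.002,0.131,0.023]],[[35,11,-22],[0.002,0.131,0.023]],[[38,11,-16],[0.002,0.131,0.023]],[[40,10,-12],[0.002,0.131,0.023]],[[42,9,-6],[0.002,0.131,0.023]],[[42,8,-0],[0.002,0.131,0.023]],[[42,7,5],[0.002,0.131,0.023]],[[41,6,10],[0.002,0.131,0.023]],[[40,5,16],[0.002,0.131,0.023]],[[37.4,3.9,20.3],[0.002,0.131,0.023]]]
[[[-31,-0,36],[0.002,-0.001,-0]],[[-30,-0,37],[0.002,-0.001,-0]],[[-31,-0.3,36.4],[0.002,-0.001,-0]]]
[[[-0,0,18],[-0,0,-0]],[[-0,0,17],[-0,0,-0]],[[-0,0,18],[-0,0,-0]],[[-0.2,0.2,17.3],[-0,0,-0]]]
```

```bash
python3 -m creep '[[[24,14,-33],[0.002,0.131,0.023]],[[28,13,-30],[0.002,0.131,0.023]],[[32,13,-25],[0.002,0.131,0.023]],[[35,11,-22],[0.002,0.131,0.023]],[[38,11,-16],[0.002,0.131,0.023]],[[40,10,-12],[0.002,0.131,0.023]],[[42,9,-6],[0.002,0.131,0.023]],[[42,8,0],[0.002,0.131,0.023]],[[42,7,5],[0.002,0.131,0.023]],[[41,6,10],[0.002,0.131,0.023]],[[40,5,16],[0.002,0.131,0.023]],[[37,4,20],[0.002,0.131,0.023]]]' 76 && python3 -m creep '[[[0,0,0],[0,0,0]],[[0,0,0],[0,0,0]]]'
python3 - <<'E'
from h import *
p=shot("wrist")
for r in rects(world_pts(p),p["image"]): print(np.round(r[:5],3),r[5])
Q=rot(8.5,40)
plan(([552.9,177.6,37],Q,3),([559.6,222,-17],Q,4))
E
```

```text
clock: 15.55
eef_pos: [0.5516, 0.1785, 0.1757]
tool_rot: [0.713, 0.611, 0.26, -0.226]
ft_force: [0.7, -0.2, -1.0]
grip_width: 0.0759
grasp_force: 0.0
clock: 15.8
eef_pos: [0.5515, 0.177, 0.1769]
tool_rot: [0.713, 0.612, 0.258, -0.224]
ft_force: [-0.4, 0.1, 0.6]
grip_width: 0.0758
grasp_force: 0.0
[0.559 0.218 0.081 0.051 8.531] [40. 57. 34.]
[  0.548   0.367   0.082   0.051 -10.62 ] [26. 42. 23.]
[ 0.429  0.348  0.082  0.051 -9.866] [ 29.  67. 118.]
[[[-30,0,36],[0,-0,-0.001]],[[-30,1,36],[0,-0,-0.001]],[[-29.9,-0.2,36.4],[0,-0,-0.001]]]
[[[-0,0,18],[0,-0,-0]],[[-0,0,17],[0,-0,-0]],[[-0,0,18],[0,-0,-0]],[[-0.3,0,17.2],[0,-0,-0]]]
```

```bash
python3 -m creep '[[[-30,0,36],[0,0,0]],[[-30,1,36],[0,0,0]],[[-30,0,36],[0,0,0]],[[0,0,18],[0,0,0]],[[0,0,18],[0,0,0]],[[0,0,18],[0,0,0]],[[0,0,16],[0,0,0]],[[0,0,0],[0,0,0]],[[0,0,0],[0,0,0]]]' && python3 -m creep '[[[0,0,0],[0,0,0]],[[0,0,0],[0,0,0]],[[0,0,0],[0,0,0]],[[0,0,0],[0,0,0]],[[0,0,0],[0,0,0]],[[0,0,0],[0,0,0]]]' 40
python3 - <<'E'
from h import *
P,Q=flip_target((559,218),8.5,(535,-360),-5)
print(P.round(1).tolist(),Q.as_quat().round(3).tolist())
o=bot.get_obs();q=R.from_quat(o["tool_rot"]);p0=o["eef_pos"]*1000
S=plan((p0+[0,-20,110],q,4),([540,-150,190],Q,10),(P+[0,0,60],Q,6),(P,Q,3))
E
```

```text
clock: 16.98
eef_pos: [0.5608, 0.2221, -0.0147]
tool_rot: [0.713, 0.612, 0.26, -0.223]
ft_force: [-0.0, 1.1, 0.3]
grip_width: 0.076
grasp_force: 0.0
clock: 17.73
eef_pos: [0.5611, 0.2221, -0.0141]
tool_rot: [0.713, 0.612, 0.261, -0.223]
ft_force: [-1.7, -3.4, 6.2]
grip_width: 0.0473
grasp_force: 60.6
[540.7, -407.9, 46.1] [0.57, 0.623, -0.361, 0.397]
[[[14,1,-24],[0,0,0]],[[14,1,-24],[0,0,0]],[[14,0,-25],[0,0,0]],[[13.8,1.2,-23.8],[0,0,0]]]
[[[-21,3,-30],[-0.006,-0.182,-0.027]],[[-26,3,-25],[-0.006,-0.182,-0.027]],[[-30,2,-21],[-0.006,-0.182,-0.027]],[[-33,2,-15],[-0.006,-0.182,-0.027]],[[-36,0,-8],[-0.006,-0.182,-0.027]],[[-36,-0,-2],[-0.006,-0.182,-0.027]],[[-36,-1,5],[-0.006,-0.182,-0.027]],[[-35,-3,12],[-0.006,-0.182,-0.027]],[[-32,-3,17],[-0.006,-0.182,-0.027]],[[-27.9,-4.5,22.9],[-0.006,-0.182,-0.027]]]
[[[-6,-4,45],[-0,-0,-0]],[[-5,-3,44],[-0,-0,-0]],[[-6,-4,45],[-0,-0,-0]],[[-6,-4,45],[-0,-0,-0]],[[-5,-3,45],[-0,-0,-0]],[[-6,-4.1,44.2],[-0,-0,-0]]]
[[[18,-0,9],[-0.001,-0.001,-0]],[[18,-0,8],[-0.001,-0.001,-0]],[[18.3,-0.2,8.6],[-0.001,-0.001,-0]]]
```

```bash
python3 -m creep '[[[14,1,-24],[0,0,0]],[[14,1,-24],[0,0,0]],[[14,0,-25],[0,0,0]],[[14,1,-24],[0,0,0]],[[0,0,0],[0,0,0]]]' && python3 -m creep '[[[-21,3,-30],[-0.006,-0.182,-0.027]],[[-26,3,-25],[-0.006,-0.182,-0.027]],[[-30,2,-21],[-0.006,-0.182,-0.027]],[[-33,2,-15],[-0.006,-0.182,-0.027]],[[-36,0,-8],[-0.006,-0.182,-0.027]],[[-36,0,-2],[-0.006,-0.182,-0.027]],[[-36,-1,5],[-0.006,-0.182,-0.027]],[[-35,-3,12],[-0.006,-0.182,-0.027]],[[-32,-3,17],[-0.006,-0.182,-0.027]],[[-28,-4,23],[-0.006,-0.182,-0.027]],[[0,0,0],[0,0,0]],[[0,0,0],[0,0,0]]]'
cat >> h.py <<'E'
def held():
    p=shot("wrist");W=world_pts(p);g=p["image"].astype(int)
    q=R.from_quat(p["obs"]["tool_rot"]);t=q.inv().apply((W-p["obs"]["eef_pos"]).reshape(-1,3)).reshape(W.shape)
    m=(g[...,1]>g[...,0]+3)&(g[...,1]>g[...,2]+5)&(abs(t[...,1])<.035)&(t[...,2]>-.09)&(t[...,2]<.09)
    P=W[m];c=np.median(P,0);P=P[np.linalg.norm(P-c,axis=1)<.06]
    n=np.linalg.svd(P-P.mean(0),full_matrices=False)[2][2]
    print("held n",len(P),"lo/hi",np.percentile(P,[1,99],axis=0).round(3).tolist(),"normal",n.round(3),p["obs"]["joint_pos"].round(2))
E
python3 - <<'E'
from h import *
held()
Q=R.from_quat([0.57, 0.623, -0.361, 0.397]);P=np.array([540.7, -407.9, 46.1])
plan((P+[0,0,60],Q,6),(P,Q,3))
E
```

```text
clock: 18.35
eef_pos: [0.5622, 0.2022, 0.0974]
tool_rot: [0.712, 0.613, 0.262, -0.222]
ft_force: [-0.2, -0.2, -1.6]
grip_width: 0.0473
grasp_force: 61.6
clock: 19.85
eef_pos: [0.5405, -0.1489, 0.1889]
tool_rot: [0.571, 0.623, -0.36, 0.395]
ft_force: [-0.3, 0.3, -0.9]
grip_width: 0.0468
grasp_force: 61.9
held n 12804 lo/hi [[0.514, -0.137, 0.15], [0.563, -0.115, 0.226]] normal [ 0.084 -0.965  0.249] [ 0.28  0.55 -0.11  1.28 -1.09  1.99]
[[[-6,-4,45],[-0,-0.001,-0]],[[-6,-4,45],[-0,-0.001,-0]],[[-5,-4,44],[-0,-0.001,-0]],[[-6,-3,45],[-0,-0.001,-0]],[[-6,-4,45],[-0,-0.001,-0]],[[-5.5,-4.2,45],[-0,-0.001,-0]]]
[[[18,-0,8],[-0.001,0,-0.001]],[[18,-0,9],[-0.001,0,-0.001]],[[18.3,-0.2,8.4],[-0.001,0,-0.001]]]
```

```bash
python3 -m creep '[[[-6,-4,45],[0,0,0]],[[-6,-4,45],[0,0,0]],[[-5,-4,44],[0,0,0]],[[-6,-3,45],[0,0,0]],[[-6,-4,45],[0,0,0]],[[-6,-4,45],[0,0,0]],[[0,0,0],[0,0,0]],[[14,0,7],[0,0,0]],[[14,0,6],[0,0,0]],[[14,0,6],[0,0,0]],[[0,0,0],[0,0,0]],[[0,0,0],[0,0,0]]]'; python3 -c "
from h import *
held()"
```

```text
clock: 21.4
eef_pos: [0.5405, -0.4077, 0.0602]
tool_rot: [0.57, 0.623, -0.361, 0.395]
ft_force: [0.3, -0.1, -0.5]
grip_width: 0.0471
grasp_force: 62.1
held n 12788 lo/hi [[0.514, -0.396, 0.021], [0.563, -0.374, 0.097]] normal [ 0.085 -0.964  0.252] [-0.21  0.64 -0.48 -0.12 -1.04  0.94]
```

```bash
python3 -m creep '[[[8,0,4],[0,0,0]],[[7,0,3],[0,0,0]],[[0,0,0],[0,0,0]],[[0,0,0],[0,0,0]]]' && python3 -m creep '[[[0,0,0],[0,0,0]],[[0,0,0],[0,0,0]],[[0,0,0],[0,0,0]],[[0,0,0],[0,0,0]],[[0,0,-15],[0,0,0]],[[0,0,-30],[0,0,0]],[[0,0,-40],[0,0,0]],[[-30,0,-30],[0,0.15,0]],[[-30,0,-30],[0,0.15,0]],[[0,0,0],[0,0,0]]]' 80
python3 - <<'E'
from h import *
p=shot("wrist")
for r in rects(world_pts(p),p["image"],lo=.0075): print(np.round(r[:5],3),r[5])
p2=shot("scene","c2")
for r in rects(world_pts(p2),p2["image"],lo=.0075): print(np.round(r[:5],3),r[5])
Q=rot(-10.6,40);a=np.radians(-10.6);d=np.array([np.sin(a),np.cos(a),0])
G=np.array([548,367.5,-16])+4*d;B=G-70*Q.apply([0,0,1])
plan((B*[1,1,0]+[0,0,180],Q,14),(B,Q,3),(G,Q,4))
E
```

```text
clock: 21.95
eef_pos: [0.5402, -0.4079, 0.0436]
tool_rot: [0.57, 0.623, -0.361, 0.395]
ft_force: [-0.7, 0.6, 2.0]
grip_width: 0.0473
grasp_force: 62.2
clock: 23.2
eef_pos: [0.5357, -0.3105, 0.169]
tool_rot: [0.62, 0.671, -0.269, 0.304]
ft_force: [1.0, 0.5, -0.2]
grip_width: 0.08
grasp_force: 0.0
[ 0.535 -0.353  0.082  0.051 -5.013] [ 30.  70. 123.]
[ 0.435 -0.362  0.082  0.051 -5.826] [ 28.  68. 119.]
[  0.722   0.432   0.132   0.07  -41.468] [107.  73.  31.]
[ 6.5300e-01 -8.1000e-02  1.1000e-01  5.9000e-02  7.5964e+01] [112. 140. 140.]
[  0.549   0.367   0.08    0.051 -10.62 ] [43. 59. 42.]
[ 0.534 -0.351  0.083  0.053 -2.936] [ 53.  79. 111.]
[ 0.434 -0.359  0.08   0.052 -4.236] [ 53.  80. 113.]
[ 0.429  0.348  0.079  0.051 -9.728] [ 60.  88. 125.]
[[[29,6,-34],[-0,0.109,-0.008]],[[33,6,-31],[-0,0.109,-0.008]],[[36,6,-27],[-0,0.109,-0.008]],[[39,6,-23],[-0,0.109,-0.008]],[[41,7,-19],[-0,0.109,-0.008]],[[43,7,-14],[-0,0.109,-0.008]],[[44,8,-9],[-0,0.109,-0.008]],[[44,8,-5],[-0,0.109,-0.008]],[[45,8,0],[-0,0.109,-0.008]],[[44,9,6],[-0,0.109,-0.008]],[[44,8,10],[-0,0.109,-0.008]],[[42,10,14],[-0,0.109,-0.008]],[[40,9,19],[-0,0.109,-0.008]],[[38.1,10.3,23.7],[-0,0.109,-0.008]]]
[[[-30,0,36],[-0.002,0.001,0]],[[-31,0,37],[-0.002,0.001,0]],[[-30.2,0.1,36.4],[-0.002,0.001,0]]]
[[[0,-0,17],[0,0,0]],[[0,-0,18],[0,0,0]],[[0,-0,17],[0,0,0]],[[0.1,-0,18],[0,0,0]]]
```

```bash
python3 -m creep '[[[29,6,-34],[0,0.109,-0.008]],[[33,6,-31],[0,0.109,-0.008]],[[36,6,-27],[0,0.109,-0.008]],[[39,6,-23],[0,0.109,-0.008]],[[41,7,-19],[0,0.109,-0.008]],[[43,7,-14],[0,0.109,-0.008]],[[44,8,-9],[0,0.109,-0.008]],[[44,8,-5],[0,0.109,-0.008]],[[45,8,0],[0,0.109,-0.008]],[[44,9,6],[0,0.109,-0.008]],[[44,8,10],[0,0.109,-0.008]],[[42,10,14],[0,0.109,-0.008]]]' 76 && python3 -m creep '[[[40,9,19],[0,0.109,-0.008]],[[38,10,24],[0,0.109,-0.008]],[[0,0,0],[0,0,0]],[[0,0,0],[0,0,0]]]'
python3 - <<'E'
from h import *
p=shot("wrist")
for r in rects(world_pts(p),p["image"]): print(np.round(r[:5],3),r[5])
Q=rot(-10.6,40);a=np.radians(-10.6);d=np.array([np.sin(a),np.cos(a),0])
G=np.array([548,367.5,-16])+4*d;B=G-70*Q.apply([0,0,1])
plan((B,Q,3),(G,Q,4))
E
```

```text
clock: 24.8
eef_pos: [0.5504, 0.2376, 0.1733]
tool_rot: [0.625, 0.743, 0.145, -0.188]
ft_force: [0.1, -0.5, -0.6]
grip_width: 0.0762
grasp_force: 0.0
clock: 25.3
eef_pos: [0.5536, 0.3271, 0.1763]
tool_rot: [0.6, 0.724, 0.213, -0.265]
ft_force: [-0.2, -1.1, 0.4]
grip_width: 0.0759
grasp_force: 0.0
[  0.548   0.367   0.08    0.051 -10.713] [37. 53. 31.]
[  0.429   0.349   0.081   0.051 -10.125] [ 31.  68. 118.]
[[[-30,1,36],[-0.003,0.001,-0.001]],[[-30,1,36],[-0.003,0.001,-0.001]],[[-29.5,0.2,35.3],[-0.003,0.001,-0.001]]]
[[[0,-0,17],[-0,0,0]],[[0,-0,18],[-0,0,0]],[[0,-0,17],[-0,0,0]],[[0.1,-0,18],[-0,0,0]]]
```

```bash
python3 -m creep '[[[-30,1,36],[-0.003,0.001,-0.001]],[[-30,1,36],[-0.003,0.001,-0.001]],[[-30,0,35],[-0.003,0.001,-0.001]],[[0,0,18],[0,0,0]],[[0,0,18],[0,0,0]],[[0,0,18],[0,0,0]],[[0,0,16],[0,0,0]],[[0,0,0],[0,0,0]],[[0,0,0],[0,0,0]]]' && python3 -m creep '[[[0,0,0],[0,0,0]],[[0,0,0],[0,0,0]],[[0,0,0],[0,0,0]],[[0,0,0],[0,0,0]],[[0,0,0],[0,0,0]],[[0,0,0],[0,0,0]]]' 40
python3 - <<'E'
from h import *
P,Q=flip_target((548,367.3),-10.7,(527,-236),-5)
print(P.round(1).tolist(),Q.as_quat().round(3).tolist())
o=bot.get_obs();q=R.from_quat(o["tool_rot"]);p0=o["eef_pos"]*1000
S=plan((p0+[0,-20,110],q,4),([520,-20,190],Q,10),(P+[0,0,60],Q,6),(P,Q,3))
E
```

```text
clock: 26.48
eef_pos: [0.5487, 0.3711, -0.0142]
tool_rot: [0.6, 0.724, 0.22, -0.262]
ft_force: [0.5, 0.5, -0.7]
grip_width: 0.0762
grasp_force: 0.0
clock: 27.22
eef_pos: [0.5491, 0.3713, -0.0136]
tool_rot: [0.6, 0.724, 0.22, -0.262]
ft_force: [-0.1, -5.3, 6.3]
grip_width: 0.0466
grasp_force: 60.6
[533.0, -283.3, 46.6] [0.568, 0.623, -0.362, 0.397]
[[[14,-1,-24],[0,0,0]],[[14,-1,-24],[0,0,0]],[[14,-0,-25],[0,0,0]],[[13.7,-1.2,-23.9],[0,0,0]]]
[[[-21,-10,-30],[0.003,-0.183,0.01]],[[-27,-9,-26],[0.003,-0.183,0.01]],[[-31,-9,-21],[0.003,-0.183,0.01]],[[-35,-9,-14],[0.003,-0.183,0.01]],[[-36,-9,-8],[0.003,-0.183,0.01]],[[-38,-8,-1],[0.003,-0.183,0.01]],[[-37,-8,6],[0.003,-0.183,0.01]],[[-36,-8,12],[0.003,-0.183,0.01]],[[-32,-7,19],[0.003,-0.183,0.01]],[[-29.2,-6.8,24.1],[0.003,-0.183,0.01]]]
[[[-6,-2,46],[0,-0,0.001]],[[-6,-2,45],[0,-0,0.001]],[[-6,-2,46],[0,-0,0.001]],[[-6,-2,46],[0,-0,0.001]],[[-6,-2,45],[0,-0,0.001]],[[-6.1,-1.8,45.9],[0,-0,0.001]]]
[[[18,-0,8],[0.001,-0,-0.001]],[[18,-0,9],[0.001,-0,-0.001]],[[18.3,-0.1,8.4],[0.001,-0,-0.001]]]
```

```bash
python3 -m creep '[[[14,-1,-24],[0,0,0]],[[14,-1,-24],[0,0,0]],[[14,0,-25],[0,0,0]],[[14,-1,-24],[0,0,0]],[[0,0,0],[0,0,0]]]' && python3 -m creep '[[[-21,-10,-30],[0.003,-0.183,0.01]],[[-27,-9,-26],[0.003,-0.183,0.01]],[[-31,-9,-21],[0.003,-0.183,0.01]],[[-35,-9,-14],[0.003,-0.183,0.01]],[[-36,-9,-8],[0.003,-0.183,0.01]],[[-38,-8,-1],[0.003,-0.183,0.01]],[[-37,-8,6],[0.003,-0.183,0.01]],[[-36,-8,12],[0.003,-0.183,0.01]],[[-32,-7,19],[0.003,-0.183,0.01]],[[-29,-7,24],[0.003,-0.183,0.01]],[[0,0,0],[0,0,0]],[[0,0,0],[0,0,0]]]'
python3 - <<'E'
from h import *
held()
Q=R.from_quat([0.568, 0.623, -0.362, 0.397]);P=np.array([533, -283.3, 46.6])
plan((P+[0,0,60],Q,6),(P,Q,3))
E
```

```text
clock: 27.85
eef_pos: [0.5502, 0.3521, 0.0979]
tool_rot: [0.599, 0.724, 0.221, -0.261]
ft_force: [0.4, 0.6, -1.1]
grip_width: 0.0468
grasp_force: 61.5
clock: 29.35
eef_pos: [0.52, -0.0184, 0.1886]
tool_rot: [0.567, 0.626, -0.361, 0.396]
ft_force: [0.9, 0.2, -0.8]
grip_width: 0.0475
grasp_force: 61.9
held n 12786 lo/hi [[0.494, -0.007, 0.15], [0.542, 0.015, 0.226]] normal [ 0.089 -0.964  0.251] [ 0.51  0.67  0.05  1.66 -0.97  2.37]
[[[-6,-2,46],[0.001,-0.001,0]],[[-7,-2,46],[0.001,-0.001,0]],[[-6,-2,46],[0.001,-0.001,0]],[[-6,-2,45],[0.001,-0.001,0]],[[-6,-2,46],[0.001,-0.001,0]],[[-6.3,-2,46.2],[0.001,-0.001,0]]]
[[[18,0,8],[-0.001,0.001,0.001]],[[18,0,9],[-0.001,0.001,0.001]],[[18.4,0.1,8.3],[-0.001,0.001,0.001]]]
```

```bash
python3 -m creep '[[[-6,-2,46],[0,0,0]],[[-7,-2,46],[0,0,0]],[[-6,-2,46],[0,0,0]],[[-6,-2,45],[0,0,0]],[[-6,-2,46],[0,0,0]],[[-6,-2,46],[0,0,0]],[[0,0,0],[0,0,0]],[[14,0,7],[0,0,0]],[[14,0,6],[0,0,0]],[[14,0,6],[0,0,0]],[[0,0,0],[0,0,0]],[[0,0,0],[0,0,0]]]'; python3 -c "
from h import *
held()"
```

```text
clock: 30.9
eef_pos: [0.5328, -0.283, 0.0602]
tool_rot: [0.566, 0.625, -0.362, 0.396]
ft_force: [0.2, -0.1, -0.8]
grip_width: 0.0469
grasp_force: 62.0
held n 12829 lo/hi [[0.507, -0.272, 0.021], [0.555, -0.249, 0.097]] normal [ 0.09  -0.963  0.254] [ 0.03  0.64 -0.43  0.36 -1.13  1.41]
```

```bash
python3 -m creep '[[[8,0,4],[0,0,0]],[[7,0,3],[0,0,0]],[[0,0,0],[0,0,0]],[[0,0,0],[0,0,0]]]' && python3 -m creep '[[[0,0,0],[0,0,0]],[[0,0,0],[0,0,0]],[[0,0,0],[0,0,0]],[[0,0,0],[0,0,0]],[[0,0,-15],[0,0,0]],[[0,0,-30],[0,0,0]],[[0,0,-40],[0,0,0]],[[-30,0,-30],[0,0.15,0]],[[-30,0,-30],[0,0.15,0]],[[0,0,0],[0,0,0]]]' 76
python3 - <<'E'
from h import *
p=shot("wrist")
for r in rects(world_pts(p),p["image"],lo=.0075): print(np.round(r[:5],3),r[5])
p2=shot("scene","c3")
for r in rects(world_pts(p2),p2["image"],lo=.0075): print(np.round(r[:5],3),r[5])
Q=rot(-10)
plan(([429,348.5,120],Q,12))
E
```

```text
clock: 31.45
eef_pos: [0.5324, -0.2833, 0.0435]
tool_rot: [0.566, 0.625, -0.362, 0.396]
ft_force: [0.4, 1.5, 0.4]
grip_width: 0.0469
grasp_force: 62.0
clock: 32.7
eef_pos: [0.5274, -0.1843, 0.1679]
tool_rot: [0.617, 0.675, -0.269, 0.303]
ft_force: [0.8, 0.0, -0.8]
grip_width: 0.076
grasp_force: 0.0
[ 0.535 -0.352  0.082  0.051 -5.013] [ 36.  76. 129.]
[ 0.527 -0.227  0.083  0.051 -5.194] [ 33.  76. 131.]
[ 0.435 -0.362  0.083  0.051 -5.389] [ 34.  74. 126.]
[  0.723   0.432   0.131   0.07  -41.082] [108.  73.  31.]
[ 6.550e-01 -8.100e-02  1.070e-01  5.800e-02  7.551e+01] [115. 139. 137.]
[ 0.533 -0.353  0.085  0.053 -3.814] [ 54.  80. 112.]
[ 0.527 -0.227  0.084  0.054 -4.086] [ 54.  81. 114.]
[ 0.433 -0.359  0.081  0.054 -4.667] [ 53.  79. 111.]
[  0.431   0.349   0.08    0.052 -10.125] [ 60.  88. 126.]
[[[33,-4,-31],[-0.003,0.069,-0.006]],[[35,-3,-28],[-0.003,0.069,-0.006]],[[37,-3,-27],[-0.003,0.069,-0.006]],[[38,-3,-23],[-0.003,0.069,-0.006]],[[40,-2,-21],[-0.003,0.069,-0.006]],[[42,-2,-18],[-0.003,0.069,-0.006]],[[42,-2,-15],[-0.003,0.069,-0.006]],[[44,-2,-12],[-0.003,0.069,-0.006]],[[44,-1,-9],[-0.003,0.069,-0.006]],[[45,-1,-6],[-0.003,0.069,-0.006]],[[45,-0,-3],[-0.003,0.069,-0.006]],[[45.1,-0.8,-0.2],[-0.003,0.069,-0.006]]]
```

```bash
python3 -m creep '[[[33,-4,-31],[-0.003,0.069,-0.006]],[[35,-3,-28],[-0.003,0.069,-0.006]],[[37,-3,-27],[-0.003,0.069,-0.006]],[[38,-3,-23],[-0.003,0.069,-0.006]],[[40,-2,-21],[-0.003,0.069,-0.006]],[[42,-2,-18],[-0.003,0.069,-0.006]],[[42,-2,-15],[-0.003,0.069,-0.006]],[[44,-2,-12],[-0.003,0.069,-0.006]],[[44,-1,-9],[-0.003,0.069,-0.006]],[[45,-1,-6],[-0.003,0.069,-0.006]],[[45,0,-3],[-0.003,0.069,-0.006]],[[45,-1,0],[-0.003,0.069,-0.006]]]' && python3 -m creep '[[[0,0,0],[0,0,0]],[[0,0,0],[0,0,0]]]'
python3 - <<'E'
from h import *
p=shot("wrist")
for r in rects(world_pts(p),p["image"]): print(np.round(r[:5],3),r[5])
plan(([429,348.5,30],rot(-10),2),([429,348.5,-23],rot(-10),4))
E
```

```text
clock: 34.3
eef_pos: [0.4263, 0.3488, 0.1159]
tool_rot: [0.643, 0.766, -0.004, 0.001]
ft_force: [-1.3, -0.4, 0.1]
grip_width: 0.0756
grasp_force: 0.0
clock: 34.55
eef_pos: [0.427, 0.3472, 0.1169]
tool_rot: [0.643, 0.766, -0.004, 0.002]
ft_force: [0.5, 0.4, -0.0]
grip_width: 0.0757
grasp_force: 0.0
[  0.429   0.348   0.082   0.051 -10.008] [ 25.  57. 101.]
[[[1,1,44],[-0.002,0.004,-0]],[[0.5,1,43.3],[-0.002,0.004,-0]]]
[[[-0,-0,13],[0,-0,-0]],[[-0,-0,14],[0,-0,-0]],[[-0,-0,13],[0,-0,-0]],[[-0,-0,13],[0,-0,-0]]]
```

```bash
python3 -m creep '[[[1,1,44],[-0.002,0.004,0]],[[1,1,43],[-0.002,0.004,0]],[[0,0,13],[0,0,0]],[[0,0,14],[0,0,0]],[[0,0,13],[0,0,0]],[[0,0,13],[0,0,0]],[[0,0,0],[0,0,0]],[[0,0,0],[0,0,0]]]' && python3 -m creep '[[[0,0,0],[0,0,0]],[[0,0,0],[0,0,0]],[[0,0,0],[0,0,0]],[[0,0,0],[0,0,0]],[[0,0,0],[0,0,0]],[[0,0,0],[0,0,0]]]' 40
python3 - <<'E'
from h import *
o=bot.get_obs();q=R.from_quat(o["tool_rot"]);p0=o["eef_pos"]*1000
t=np.array([427,-236,0])+(p0-[429,348.3,0])*[1,1,0]
S=plan((p0+[0,0,110],q,3),(t+[0,0,95],rot(-5),11),(t+[0,0,p0[2]+5],rot(-5),4))
E
```

```text
clock: 35.6
eef_pos: [0.4302, 0.351, -0.0208]
tool_rot: [0.643, 0.766, 0.003, 0.0]
ft_force: [0.4, -0.1, -0.5]
grip_width: 0.076
grasp_force: 0.0
clock: 36.35
eef_pos: [0.43, 0.3518, -0.0185]
tool_rot: [0.643, 0.766, 0.004, -0.001]
ft_force: [-5.6, -1.2, 15.0]
grip_width: 0.0399
grasp_force: 7.1
[[[0,0,-37],[0,0,0]],[[0,0,-36],[0,0,0]],[[0.6,0.6,-37],[0,0,0]]]
[[[-52,-9,-1],[0,-0.001,0.008]],[[-53,-9,-0],[0,-0.001,0.008]],[[-52,-9,-1],[0,-0.001,0.008]],[[-53,-8,-0],[0,-0.001,0.008]],[[-52,-8,-1],[0,-0.001,0.008]],[[-53,-7,-0],[0,-0.001,0.008]],[[-52,-7,-0],[0,-0.001,0.008]],[[-53,-7,-1],[0,-0.001,0.008]],[[-53,-6,-0],[0,-0.001,0.008]],[[-53,-5,-0],[0,-0.001,0.008]],[[-52.5,-5.5,-0.3],[0,-0.001,0.008]]]
[[[0,-0,27],[0.001,0.001,-0]],[[0,-0,27],[0.001,0.001,-0]],[[0,-0,27],[0.001,0.001,-0]],[[0.3,-0.4,27.5],[0.001,0.001,-0]]]
```

It slid onto the board top. I'll lift, reopen, go about 7 mm lower and grip again.

```bash
python3 -m creep '[[[0,0,-15],[0,0,0]],[[0,0,0],[0,0,0]],[[0,0,0],[0,0,0]],[[0,0,0],[0,0,0]],[[0,0,0],[0,0,0]]]' 76
python3 - <<'E'
from h import *
p=shot("wrist")
for r in rects(world_pts(p),p["image"]): print(np.round(r[:5],3),r[5])
plan(([429,348.5,-28],rot(-10),3))
E
```

```text
clock: 36.98
eef_pos: [0.4296, 0.3504, -0.0068]
tool_rot: [0.643, 0.766, 0.002, -0.0]
ft_force: [-0.6, 0.3, -0.8]
grip_width: 0.0762
grasp_force: 0.0
[ 0.434  0.349  0.082  0.051 -9.462] [20. 50. 89.]
[[[-1,-0,7],[0.001,-0.001,-0]],[[-0,-1,7],[0.001,-0.001,-0]],[[-0.8,0,7.3],[0.001,-0.001,-0]]]
```

```bash
python3 -m creep '[[[-1,4,7],[0,0,0]],[[0,0,7],[0,0,0]],[[0,0,7],[0,0,0]],[[0,0,0],[0,0,0]],[[0,0,0],[0,0,0]]]' && python3 -m creep '[[[0,0,0],[0,0,0]],[[0,0,0],[0,0,0]],[[0,0,0],[0,0,0]],[[0,0,0],[0,0,0]],[[0,0,0],[0,0,0]],[[0,0,0],[0,0,0]]]' 40
python3 - <<'E'
from h import *
o=bot.get_obs();q=R.from_quat(o["tool_rot"]);p0=o["eef_pos"]*1000
t=np.array([427,-236,0])+(p0-[434,348.5,0])*[1,1,0]
S=plan((p0+[0,0,110],q,3),(t+[0,0,85],rot(-5),11),(t+[0,0,p0[2]+5],rot(-5),4))
E
```

```text
clock: 37.65
eef_pos: [0.434, 0.3505, -0.0273]
tool_rot: [0.643, 0.766, 0.002, -0.0]
ft_force: [0.1, 0.5, 0.5]
grip_width: 0.0759
grasp_force: 0.0
clock: 38.4
eef_pos: [0.4346, 0.3509, -0.0264]
tool_rot: [0.643, 0.766, 0.003, 0.0]
ft_force: [-0.0, -0.7, 5.4]
grip_width: 0.0479
grasp_force: 62.4
[[[0,0,-37],[0,0,0]],[[0,0,-36],[0,0,0]],[[0.4,0.5,-37],[0,0,0]]]
[[[-52,-10,-0],[0,-0,0.008]],[[-53,-9,-1],[0,-0,0.008]],[[-52,-9,-0],[0,-0,0.008]],[[-52,-9,-1],[0,-0,0.008]],[[-53,-8,0],[0,-0,0.008]],[[-52,-8,-0],[0,-0,0.008]],[[-53,-7,-1],[0,-0,0.008]],[[-53,-7,-0],[0,-0,0.008]],[[-52,-6,-0],[0,-0,0.008]],[[-53,-6,-1],[0,-0,0.008]],[[-53.1,-6.1,-0.1],[0,-0,0.008]]]
[[[-0,-0,27],[0.001,-0.001,-0]],[[-0,-0,26],[0.001,-0.001,-0]],[[-0,-0,27],[0.001,-0.001,-0]],[[-0.3,-0.3,26.4],[0.001,-0.001,-0]]]
```

```bash
python3 -m creep '[[[0,0,-37],[0,0,0]],[[0,0,-36],[0,0,0]],[[0,0,-37],[0,0,0]],[[0,0,0],[0,0,0]]]' && python3 -m creep '[[[-52,-10,0],[0,0,0.008]],[[-53,-9,0],[0,0,0.008]],[[-52,-9,0],[0,0,0.008]],[[-52,-9,0],[0,0,0.008]],[[-53,-8,0],[0,0,0.008]],[[-52,-8,0],[0,0,0.008]],[[-53,-7,0],[0,0,0.008]],[[-53,-7,0],[0,0,0.008]],[[-52,-6,0],[0,0,0.008]],[[-53,-6,0],[0,0,0.008]],[[-53,-6,0],[0,0,0.008]]]' && python3 -m creep '[[[0,0,27],[0,0,0]],[[0,0,26],[0,0,0]],[[0,0,20],[0,0,0]],[[0,0,0],[0,0,0]],[[0,0,0],[0,0,0]]]'
python3 - <<'E'
from h import *
p=shot("wrist");W=world_pts(p);g=p["image"].astype(int)
for r in rects(W,p["image"],lo=.008,hi=.06): print(np.round(r[:5],3),r[5])
b=g;m=(b[...,0]>90)&(b[...,2]<60)&(W[...,2]<.008)&(W[...,0]<.7)
print(cv2.boxPoints(cv2.minAreaRect((W[m][:,:2]*1000).astype(np.float32))).round())
cv2.imwrite("pics/d1.png",p["image"])
E
```

```text
clock: 38.9
eef_pos: [0.4357, 0.3516, 0.0858]
tool_rot: [0.643, 0.766, 0.006, 0.001]
ft_force: [0.9, -1.0, -1.3]
grip_width: 0.0476
grasp_force: 62.3
clock: 40.28
eef_pos: [0.4255, -0.2354, 0.079]
tool_rot: [0.676, 0.737, 0.002, -0.001]
ft_force: [-0.2, 0.6, -0.7]
grip_width: 0.0481
grasp_force: 62.3
clock: 40.9
eef_pos: [0.4269, -0.2339, 0.0075]
tool_rot: [0.676, 0.737, 0.002, -0.0]
ft_force: [0.4, 0.8, -0.6]
grip_width: 0.0483
grasp_force: 62.2
[ 0.527 -0.228  0.082  0.052 -5.356] [ 40. 102. 171.]
[ 0.427 -0.235  0.082  0.061 -4.899] [ 31.  72. 121.]
[[ 351. -174.]
 [ 366. -328.]
 [ 585. -308.]
 [ 571. -154.]]
```

View pics/d1.png

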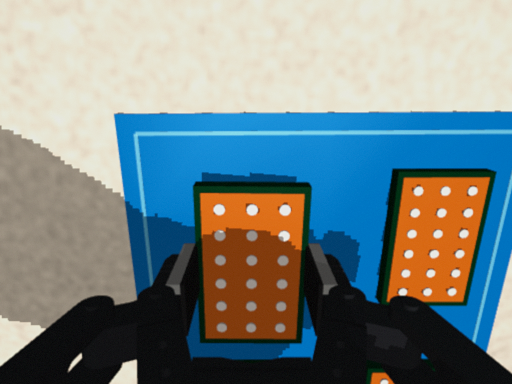

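The board hangs about 30 mm above the mat between the pads, copper side up, at (252,262). I'll lower it, release, and go look at the panel and stand.

```bash
python3 -m creep '[[[0,0,15],[0,0,0]],[[0,0,10],[0,0,0]],[[0,0,5],[0,0,0]],[[0,0,0],[0,0,0]],[[0,0,0],[0,0,0]]]' && python3 -m creep '[[[0,0,0],[0,0,0]],[[0,0,0],[0,0,0]],[[0,0,0],[0,0,0]],[[0,0,-30],[0,0,0]],[[0,0,-60],[0,0,0]],[[0,0,-60],[0,0,0]],[[0,0,0],[0,0,0]]]' 85
python3 - <<'E'
from h import *
p=shot("wrist");W=world_pts(p)
for r in rects(W,p["image"],lo=.0075): print(np.round(r[:5],3),r[5])
plan(([560,-20,270],rot(-104),11))
E
```

```text
clock: 41.58
eef_pos: [0.4272, -0.234, -0.0223]
tool_rot: [0.676, 0.737, 0.002, -0.0]
ft_force: [-0.2, 0.1, -0.2]
grip_width: 0.0481
grasp_force: 62.3
clock: 42.45
eef_pos: [0.4305, -0.2366, 0.1331]
tool_rot: [0.676, 0.737, 0.004, 0.006]
ft_force: [-0.0, -0.5, -0.9]
grip_width: 0.085
grasp_force: 0.0
[ 0.534 -0.353  0.082  0.05  -5.826] [ 39.  92. 159.]
[ 0.526 -0.227  0.081  0.052 -5.315] [ 44.  99. 165.]
[ 0.434 -0.362  0.082  0.051 -5.042] [ 32.  74. 128.]
[ 0.427 -0.235  0.081  0.051 -4.236] [ 41.  88. 146.]
[[[18,14,-13],[0.001,0.001,-0.157]],[[17,16,-12],[0.001,0.001,-0.157]],[[13,19,-13],[0.001,0.001,-0.157]],[[10,20,-12],[0.001,0.001,-0.157]],[[7,22,-13],[0.001,0.001,-0.157]],[[4,23,-13],[0.001,0.001,-0.157]],[[-0,23,-12],[0.001,0.001,-0.157]],[[-4,23,-13],[0.001,0.001,-0.157]],[[-7,21,-13],[0.001,0.001,-0.157]],[[-11,21,-12],[0.001,0.001,-0.157]],[[-13.3,18.3,-13],[0.001,0.001,-0.157]]]
```

```bash
python3 -m creep '[[[18,14,-13],[0,0,-0.157]],[[17,16,-12],[0,0,-0.157]],[[13,19,-13],[0,0,-0.157]],[[10,20,-12],[0,0,-0.157]],[[7,22,-13],[0,0,-0.157]],[[4,23,-13],[0,0,-0.157]],[[0,23,-12],[0,0,-0.157]],[[-4,23,-13],[0,0,-0.157]],[[-7,21,-13],[0,0,-0.157]],[[-11,21,-12],[0,0,-0.157]],[[-13,18,-13],[0,0,-0.157]],[[0,0,0],[0,0,0]]]'
python3 - <<'E'
from h import *
bot.get_obs()
p=shot("wrist","e1");W=world_pts(p);print(p["obs"]["joint_pos"].round(2))
for r in rects(W,p["image"],lo=.003): print(np.round(r[:5],3),r[5])
a=W.reshape(-1,3);S=a[(a[:,0]>.58)&(a[:,0]<.78)&(a[:,1]>.01)&(a[:,1]<.15)]
for lo,hi in ((.003,.009),(.012,.02),(.066,.08)):
    s=S[(S[:,2]>lo)&(S[:,2]<hi)]
    if len(s)>20: print(lo,len(s),np.median(s[:,2]).round(4),cv2.boxPoints(cv2.minAreaRect((s[:,:2]*1000).astype(np.float32))).round(1).tolist())
E
```

```text
clock: 44.0
eef_pos: [0.5581, -0.0185, 0.2666]
tool_rot: [-0.121, 0.993, 0.002, 0.001]
ft_force: [-0.3, 0.1, -0.4]
grip_width: 0.085
grasp_force: 0.0
[-0.04  0.34  0.3   1.53  0.   -0.28]
[0.669 0.079 0.103 0.102 0.591] [17. 17. 18.]
[ 6.5100e-01 -8.1000e-02  1.1000e-01  6.4000e-02  7.5964e+01] [131. 151. 146.]
0.003 2269 0.0067 [[588.5, 12.199999809265137], [779.5999755859375, 10.600000381469727], [780.7999877929688, 148.60000610351562], [589.5999755859375, 150.1999969482422]]
0.012 655 0.0165 [[619.7000122070312, 31.299999237060547], [715.9000244140625, 26.799999237060547], [720.4000244140625, 126.4000015258789], [624.2999877929688, 130.8000030517578]]
0.066 869 0.0754 [[666.5, 28.899999618530273], [678.0, 28.5], [682.0999755859375, 128.89999389648438], [670.5999755859375, 129.39999389648438]]
```

View pics/e1.png

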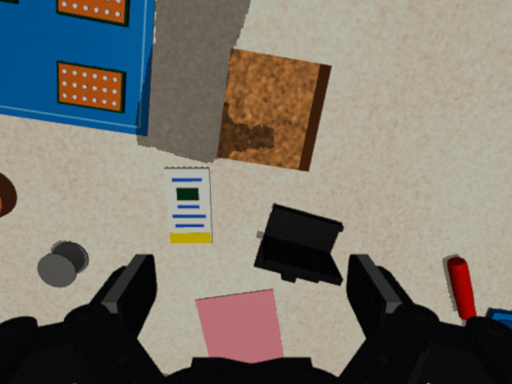

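The panel lies with its yellow band toward +x, at pixel (190,205). The stand at (300,245) has a clear lip and backrest. I'll grasp the panel by its sides near the band.

```bash
python3 - <<'E'
from h import *
plan(([686,-72.3,60],rot(-104),5),([686,-72.3,-28],rot(-104),5))
E
```

```text
[[[-22,-17,41],[0.001,0,-0.001]],[[-23,-16,41],[0.001,0,-0.001]],[[-22,-17,42],[0.001,0,-0.001]],[[-22,-16,41],[0.001,0,-0.001]],[[-22.8,-16.8,41.1],[0.001,0,-0.001]]]
[[[0,0,18],[-0,0,0]],[[0,0,17],[-0,0,0]],[[0,0,18],[-0,0,0]],[[0,0,17],[-0,0,0]],[[0.1,0.2,18],[-0,0,0]]]
```

```bash
python3 -m creep '[[[-22,-17,41],[0,0,0]],[[-23,-16,41],[0,0,0]],[[-22,-17,42],[0,0,0]],[[-22,-16,41],[0,0,0]],[[-23,-17,41],[0,0,0]],[[0,0,0],[0,0,0]],[[0,0,18],[0,0,0]],[[0,0,17],[0,0,0]],[[0,0,18],[0,0,0]],[[0,0,17],[0,0,0]],[[0,0,0],[0,0,0]]]' 85
python3 - <<'E'
from h import *
p=shot("wrist");W=world_pts(p)
for r in rects(W,p["image"],lo=.003): print(np.round(r[:5],3),r[5])
plan(([686,-72.3,-28],rot(-104),1))
E
```

```text
clock: 45.42
eef_pos: [0.6854, -0.0719, -0.0101]
tool_rot: [-0.121, 0.993, 0.002, -0.0]
ft_force: [0.2, 0.5, 0.1]
grip_width: 0.0848
grasp_force: 0.0
[ 6.6100e-01  4.6000e-02  8.3000e-02  3.9000e-02 -8.7754e+01] [10. 10. 10.]
[ 6.5000e-01 -8.2000e-02  1.1700e-01  6.5000e-02  7.4745e+01] [ 97. 111. 109.]
[[[0.5,-0.2,19.1],[0.003,0.002,-0.002]]]
```

```bash
python3 -m creep '[[[0,0,10],[0,0,0]],[[0,0,9],[0,0,0]],[[0,0,0],[0,0,0]]]' && python3 -m creep '[[[0,0,0],[0,0,0]],[[0,0,0],[0,0,0]],[[0,0,0],[0,0,0]],[[0,0,0],[0,0,0]],[[0,0,0],[0,0,0]]]' 50
```

```text
clock: 45.85
eef_pos: [0.6862, -0.0721, -0.0283]
tool_rot: [-0.121, 0.993, 0.002, 0.001]
ft_force: [0.0, 0.3, -0.1]
grip_width: 0.0846
grasp_force: 0.0
clock: 46.48
eef_pos: [0.6882, -0.0723, -0.0259]
tool_rot: [-0.121, 0.993, 0.001, 0.003]
ft_force: [0.6, -0.1, 5.4]
grip_width: 0.0579
grasp_force: 64.4
```

```bash
cat > pan.py <<'E'
from h import *
o=bot.get_obs();q=R.from_quat(o["tool_rot"]);p=o["eef_pos"]*1000
xs=np.array([.999,-.041,0]);O=np.array([671.3,79,0.]);Z=np.array([0,0,1.])
def target(ang=70,fx=-38.5,up=0):
    qp=rot(76);c=np.array([651,-81.5,4.]);rp=G[1].inv().apply(c-G[0]);rq=G[1].inv()*qp
    a=np.radians(ang);u=np.cos(a)*xs+np.sin(a)*Z;n=-np.sin(a)*xs+np.cos(a)*Z
    back=O+xs*(fx+8*np.sin(a))+Z*6
    C=back+55*u+4*n+Z*up
    Q=rot(92.3,ang)*rq.inv();return C-Q.apply(rp),Q,C
G=(np.array([688.2,-72.3,-25.9]),R.from_quat([-.121,.993,.001,.003]))
E
python3 - <<'E'
from pan import *
P,Q,C=target(up=60);print(P.round(1),C.round(1),Q.as_quat().round(3))
P2=target(up=6)[0];print(P2.round(1))
plan((p+[-30,0,130],q,4),(P,Q,9),(P2,Q,3))
E
```

```text
[696.6  77.9 144.8] [655.4  79.7 119.1] [ 0.017  0.817 -0.011  0.576]
[696.6  77.9  90.8]
[[[7,2,-33],[0,0,0]],[[7,2,-32],[0,0,0]],[[7,2,-33],[0,0,0]],[[7.4,1.5,-32.2],[0,0,0]]]
[[[-8,15,-4],[0.019,-0.135,0.027]],[[-9,16,-4],[0.019,-0.135,0.027]],[[-8,15,-3],[0.019,-0.135,0.027]],[[-8,16,-2],[0.019,-0.135,0.027]],[[-8,16,-1],[0.019,-0.135,0.027]],[[-8,16,-0],[0.019,-0.135,0.027]],[[-7,16,-0],[0.019,-0.135,0.027]],[[-7,16,1],[0.019,-0.135,0.027]],[[-6,17,1.3],[0.019,-0.135,0.027]]]
[[[17,-0,6],[0.001,0,0]],[[17,-0,6],[0.001,0,0]],[[16.9,-0.2,6.1],[0.001,0,0]]]
```

```bash
python3 -m creep '[[[7,2,-33],[0,0,0]],[[7,2,-32],[0,0,0]],[[7,2,-33],[0,0,0]],[[7,2,-32],[0,0,0]],[[0,0,0],[0,0,0]]]' && python3 -m creep '[[[-8,15,-4],[0.019,-0.135,0.027]],[[-9,16,-4],[0.019,-0.135,0.027]],[[-8,15,-3],[0.019,-0.135,0.027]],[[-8,16,-2],[0.019,-0.135,0.027]],[[-8,16,-1],[0.019,-0.135,0.027]],[[-8,16,0],[0.019,-0.135,0.027]],[[-7,16,0],[0.019,-0.135,0.027]],[[-7,16,1],[0.019,-0.135,0.027]],[[-6,17,1],[0.019,-0.135,0.027]],[[0,0,0],[0,0,0]],[[0,0,0],[0,0,0]]]'
python3 - <<'E'
from pan import *
P,Q,C=target(up=60);print(P.round(1));print(o["joint_pos"].round(2))
plan((P,Q,1),(target(up=6)[0],Q,3))
pp=shot("wrist","f1");W=world_pts(pp);a=W.reshape(-1,3)
L=(a-O)@np.stack([xs,np.cross(Z,xs),Z],1)
g=pp["image"].reshape(-1,3).astype(int)
m=(g.min(1)>110)&(L[:,2]>.02) if 0 else (abs(L[:,0]*1)<1)
Lm=(a*1000-O)@np.stack([xs,np.cross(Z,xs),Z],1)
m=(g.min(1)>70)&(Lm[:,2]>50)&(abs(Lm[:,1])<40)&(Lm[:,0]>-90)&(Lm[:,0]<40)
s=Lm[m];print(len(s),np.percentile(s,[1,99],axis=0).round(1).tolist());n=np.linalg.svd(s-s.mean(0),full_matrices=False)[2][2];print("n",n.round(3))
E
```

```text
clock: 47.1
eef_pos: [0.6592, -0.0718, 0.1057]
tool_rot: [-0.121, 0.993, 0.001, 0.004]
ft_force: [-0.1, 1.0, -0.8]
grip_width: 0.0573
grasp_force: 64.2
clock: 48.48
eef_pos: [0.6963, 0.0733, 0.1387]
tool_rot: [0.01, 0.831, -0.01, 0.556]
ft_force: [0.0, -0.6, 0.3]
grip_width: 0.0576
grasp_force: 64.3
[696.6  77.9 144.8]
[ 0.21  0.45 -0.9  -0.95 -0.22  0.09]
[[[-5.8,4.6,-2.3],[0.008,-0.049,0.012]]]
[[[17,-0,6],[0,-0,0]],[[17,-0,6],[0,-0,0]],[[16.9,-0.1,6.2],[0,-0,0]]]
25481 [[-42.0, -36.0, 68.0], [0.1, 24.1, 168.1]]
n [ 0.931  0.013 -0.365]
```

View pics/f1.png

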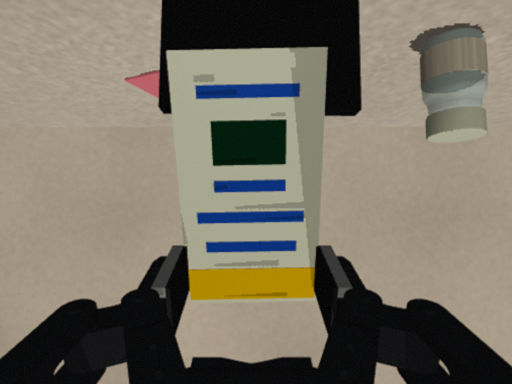

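The panel is held upright, printed side toward the robot and yellow band up at (250,283). It's a few mm off, so I'll correct and re-measure.

```bash
python3 -m creep '[[[-6,5,-2],[0.004,-0.025,0.006]],[[0,0,0],[0,0,0]],[[0,0,0],[0,0,0]]]'
cat >> pan.py <<'E'
def meas():
    pp=shot("wrist");W=world_pts(pp);a=W.reshape(-1,3);g=pp["image"].reshape(-1,3).astype(int)
    Lm=(a*1000-O)@np.stack([xs,np.cross(Z,xs),Z],1);t=R.from_quat(pp["obs"]["tool_rot"]).inv().apply(a-pp["obs"]["eef_pos"])*1000
    m=(g.max(1)>60)&(abs(t[:,1])<28)&(t[:,2]>-75)&(t[:,2]<20)&(t[:,0]<150)&(t[:,0]>-20)
    s=Lm[m];c=np.median(s,0);n=np.linalg.svd(s-c,full_matrices=False)[2][2]
    s=s[abs((s-c)@n)<3];c=s.mean(0);n=np.linalg.svd(s-c,full_matrices=False)[2][2];n*=-np.sign(n[0])
    lo=s[s[:,2]<np.percentile(s[:,2],1.5)];hi=s[s[:,2]>np.percentile(s[:,2],98.5)]
    print("n",n.round(3),"angle",np.degrees(np.arctan2(-n[0],n[2])).round(1),"foot",lo.mean(0).round(1),"minz",s[:,2].min().round(1),"top",hi.mean(0).round(1),"len",np.linalg.norm(hi.mean(0)-lo.mean(0)).round(1))
    print("1mm up in tool:",R.from_quat(pp["obs"]["tool_rot"]).inv().apply(Z).round(3),"xs:",R.from_quat(pp["obs"]["tool_rot"]).inv().apply(xs).round(3))
E
python3 -c "
from pan import *
meas()"
```

```text
clock: 48.9
eef_pos: [0.6979, 0.0779, 0.1481]
tool_rot: [0.014, 0.822, -0.01, 0.569]
ft_force: [-0.6, -0.1, -1.2]
grip_width: 0.0574
grasp_force: 64.3
n [-0.935 -0.005  0.355] angle 69.2 foot [-37.8   4.7  75.4] minz 73.9 top [  0.7  -2.7 176.8] len 108.7
1mm up in tool: [-0.935 -0.001 -0.353] xs: [-0.353 -0.006  0.935]
```

```bash
python3 -m creep '[[[14,0,5],[0,0,0]],[[14,0,5],[0,0,0]],[[14,0,6],[0,0,0]],[[10,0,4],[0,0,0]],[[0,0,0],[0,0,0]],[[0,0,0],[0,0,0]]]'
python3 -c "
from pan import *
meas()"
```

```text
clock: 49.7
eef_pos: [0.6979, 0.0785, 0.0916]
tool_rot: [0.014, 0.823, -0.01, 0.568]
ft_force: [-0.2, 0.0, -0.1]
grip_width: 0.0576
grasp_force: 64.2
n [-0.935 -0.006  0.355] angle 69.2 foot [-37.9   5.6  18.9] minz 17.6 top [  0.6  -2.  120.2] len 108.7
1mm up in tool: [-0.935 -0.001 -0.354] xs: [-0.354 -0.007  0.935]
```

```bash
python3 -m creep '[[[3,0,1],[0,0,0]],[[3,0,1],[0,0,0]],[[2,0,1],[0,0,0]],[[0,0,0],[0,0,0]],[[0,0,0],[0,0,0]]]'
python3 -c "
from pan import *
meas()"
```

```text
clock: 50.38
eef_pos: [0.6977, 0.0785, 0.0828]
tool_rot: [0.014, 0.823, -0.01, 0.568]
ft_force: [-0.3, 0.3, 0.4]
grip_width: 0.0574
grasp_force: 64.3
n [-0.933 -0.006  0.359] angle 69.0 foot [-36.3  -1.6  15.4] minz -0.7 top [  0.7  -2.2 111.5] len 102.9
1mm up in tool: [-0.935 -0.001 -0.354] xs: [-0.354 -0.007  0.935]
```

```bash
python3 -m creep '[[[1,0,0],[0,0,0]],[[1,0,0],[0,0,0]],[[0,0,0],[0,0,0]],[[0,0,0],[0,0,0]]]'
```

```text
clock: 50.92
eef_pos: [0.6979, 0.0784, 0.0824]
tool_rot: [0.014, 0.822, -0.01, 0.57]
ft_force: [1.1, -1.0, 5.5]
grip_width: 0.0572
grasp_force: 64.4
```

Contact is 5.5 N. I'll move 2 mm toward the robot so the foot meets the lip, release, then back straight out.

```bash
python3 -m creep '[[[1,0,-2],[0,0,0]],[[0,0,0],[0,0,0]],[[0,0,0],[0,0,0]]]' && python3 -m creep '[[[0,0,0],[0,0,0]],[[0,0,0],[0,0,0]],[[0,0,0],[0,0,0]],[[0,0,0],[0,0,0]],[[0,0,0],[0,0,0]],[[0,0,-15],[0,0,0]],[[0,0,-25],[0,0,0]],[[0,0,-40],[0,0,0]],[[-10,0,-50],[0,0.1,0]],[[-20,0,-40],[0,0.15,0]],[[-30,0,-20],[0,0.15,0]],[[0,0,0],[0,0,0]]]' 84 
python3 - <<'E'
from pan import *
pp=shot("wrist","k1");W=world_pts(pp)
s=shot("scene");cv2.imwrite("pics/k2.png",np.hstack([cv2.resize(pp["image"],(400,300)),cv2.resize(s["image"][90:330,90:410],(400,300))]))
for r in rects(world_pts(s),s["image"],lo=.0075): print(np.round(r[:5],3),r[5])
L=(W.reshape(-1,3)*1000-O)@np.stack([xs,np.cross(Z,xs),Z],1);g=pp["image"].reshape(-1,3).astype(int)
m=(g.max(1)>80)&(L[:,2]>14)&(abs(L[:,1])<40)&(L[:,0]>-60)&(L[:,0]<30);q_=L[m];c=q_.mean(0);n=np.linalg.svd(q_-c,full_matrices=False)[2][2]
print(len(q_),n.round(3),np.percentile(q_,[1,99],axis=0).round(1).tolist())
E
```

```text
clock: 51.3
eef_pos: [0.6962, 0.0785, 0.083]
tool_rot: [0.014, 0.821, -0.01, 0.57]
ft_force: [2.5, -1.4, 5.7]
grip_width: 0.0574
grasp_force: 64.2
clock: 52.8
eef_pos: [0.6018, 0.0911, 0.1609]
tool_rot: [0.015, 0.878, -0.008, 0.479]
ft_force: [0.4, -0.1, 1.3]
grip_width: 0.084
grasp_force: 0.0
[  0.722   0.433   0.133   0.07  -41.186] [107.  73.  31.]
[ 0.526 -0.226  0.082  0.052 -4.205] [ 54.  81. 114.]
[ 0.511 -0.389  0.084  0.051 -4.611] [ 53.  80. 112.]
[ 0.433 -0.362  0.084  0.053 -5.274] [ 54.  80. 113.]
[ 0.426 -0.234  0.081  0.055 -3.013] [ 54.  81. 113.]
9449 [ 0.911  0.009 -0.413] [[-37.6, -29.7, 15.2], [5.6, 29.4, 108.9]]
```

View pics/k2.png

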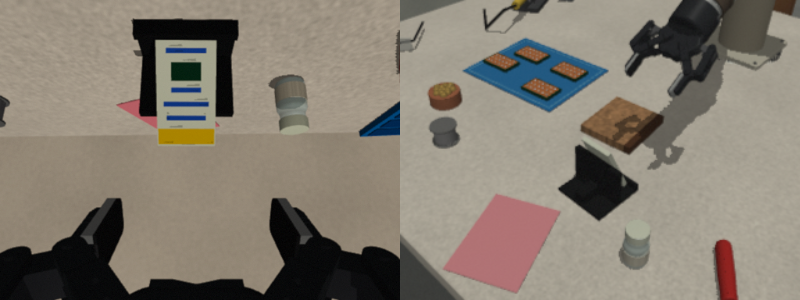

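The panel leans properly at about 65°. One board on the mat was knocked to (0.511,-0.389); I'll check its margin to the mat edge from above.

```bash
python3 -c "
from h import *
plan(([560,-250,300],rot(-90),11))"
```

```text
[[[-9,-31,-9],[-0.002,0.09,-0.003]],[[-9,-31,-10],[-0.002,0.09,-0.003]],[[-7,-31,-11],[-0.002,0.09,-0.003]],[[-7,-31,-12],[-0.002,0.09,-0.003]],[[-5,-31,-12],[-0.002,0.09,-0.003]],[[-4,-31,-13],[-0.002,0.09,-0.003]],[[-3,-32,-13],[-0.002,0.09,-0.003]],[[-1,-31,-13],[-0.002,0.09,-0.003]],[[-0,-31,-13],[-0.002,0.09,-0.003]],[[1,-31,-14],[-0.002,0.09,-0.003]],[[2.1,-30.5,-13.1],[-0.002,0.09,-0.003]]]
```

```bash
python3 -m creep '[[[-9,-31,-9],[0,0.09,-0.003]],[[-9,-31,-10],[0,0.09,-0.003]],[[-7,-31,-11],[0,0.09,-0.003]],[[-7,-31,-12],[0,0.09,-0.003]],[[-5,-31,-12],[0,0.09,-0.003]],[[-4,-31,-13],[0,0.09,-0.003]],[[-3,-32,-13],[0,0.09,-0.003]],[[-1,-31,-13],[0,0.09,-0.003]],[[0,-31,-13],[0,0.09,-0.003]],[[1,-31,-14],[0,0.09,-0.003]],[[2,-31,-13],[0,0.09,-0.003]],[[0,0,0],[0,0,0]]]' 
python3 - <<'E'
from h import *
p=shot("wrist","m1");W=world_pts(p);print(p["obs"]["eef_pos"])
B=rects(W,p["image"],lo=.0075)
b=p["image"].astype(int);m=(b[...,0]>90)&(b[...,2]<60)&(W[...,2]<.008)&(W[...,0]<.7)&(W[...,1]<0)
rc=cv2.minAreaRect((W[m][:,:2]*1000).astype(np.float32));print(rc,cv2.boxPoints(rc).round().tolist())
C=cv2.boxPoints(rc)
for r in B:
    a=np.radians(r[4]);d=np.array([np.sin(a),np.cos(a)]);e=np.array([d[1],-d[0]]);c=np.array(r[:2])*1000
    print(np.round(r[:5],3),r[5],"margin mm",min(cv2.pointPolygonTest(C.reshape(-1,1,2),tuple(map(float,c+i*40*d+j*25*e)),True) for i in(-1,1) for j in(-1,1)))
E
```

```text
clock: 54.4
eef_pos: [0.561, -0.2516, 0.2958]
tool_rot: [0.004, 1.0, -0.008, -0.003]
ft_force: [0.7, 0.4, -0.5]
grip_width: 0.0844
grasp_force: 0.0
[ 0.5609563  -0.25157439  0.29576547]
((473.72625732421875, -303.1659851074219), (219.3302001953125, 279.02471923828125), 5.316389083862305) [[352.0, -174.0], [377.0, -452.0], [596.0, -432.0], [570.0, -154.0]]
[ 6.7400e-01  5.0000e-02  8.9000e-02  4.7000e-02 -8.8452e+01] [12. 13. 13.] margin mm -270.39535738247673
[ 0.526 -0.227  0.081  0.051 -4.844] [ 49.  93. 141.] margin mm 25.59355010710222
[ 0.51  -0.389  0.082  0.051 -5.042] [ 26.  58. 104.] margin mm 10.814280555125553
[ 0.434 -0.362  0.081  0.051 -5.194] [ 30.  66. 114.] margin mm 39.16670923981613
[ 0.426 -0.235  0.08   0.051 -4.399] [ 37.  72. 112.] margin mm 26.670721095983314
```

View pics/m1.png

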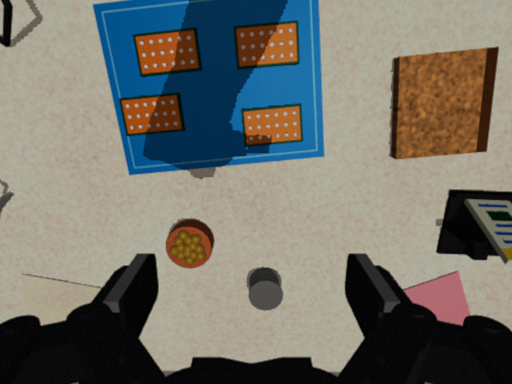

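All four boards lie copper side up on the mat with at least 10 mm of margin, none overlapping, and the panel is leaning in its stand. I'm handing in.

```bash
python3 -c "
from h import *
print(workorder.job_done())"
```

```text
the job is handed in; nothing more can be done
None
```

The job is handed in: all four boards lie flat on the mat, solder side up, not overlapping and at least 10 mm from its edge, and the panel leans in its stand at about 65°, printed side to the robot and yellow band up; the judge gave no verdict.

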